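# Fit new toner cartridges in the office printer

### The arm

A 6-joint arm with a two-finger parallel gripper is mounted at the origin on the work surface. World frame = base frame: x ahead of the robot, y to its left, z up, the work surface at z = 0. Lengths are in mm, angles in rad, forces in N, time in s.
With the tool pointing down it reaches from about 275 to 1000 mm from the base axis. Payload 8.4 kg.
Tool frame: the origin (TCP) lies between the finger pads; the fingertips stand 17 mm ahead of it and the grasp point (between the pads) lies 2 mm behind it; z points along the fingers, y is the line along which they close (so a half turn about z gives the same grasp; the last joint's range is limited). The gripper opens to 85 mm and grips with 20 to 120 N. Pads are 22 mm wide; open, the fingers measure 114 mm over their backs; the gripper's body (76 mm by 85 mm) begins 54 mm behind the grasp point. The pads swing forward as they close: fully open they stand 13 mm farther back than shut.
Start: joints at [-1.176, 0.353, 1.633, -0, 1.155, -0.002], TCP at [241.542, -576.442, 248.281] pointing down, gripper open.
Joint ranges: [-2.63, 2.63], [-0.92, 2.1], [0.06, 2.66], [-1.3, 4.44], [0, 2.69], [-3.02, 3.02]. Speed limits (rad/s): [2.22, 2.22, 2.79, 3.14, 3.14, 3.14].

### API

Orientations are given as [roll, pitch, yaw] about the fixed x, y, z axes, in that order (R = Rz(yaw) Ry(pitch) Rx(roll)).
In Python, from rig import sense, grab_frame, sign_off gives the robot as it stands. The module is installed in compiled form; this text tells all that it offers.
- The arm moves only by the tool send_rows, never from a script. Its argument "moves" is a list that holds one entry, the list of rows, each a list of 7 numbers: the shift along the world's x, y, z in m, then the turn, a rotation vector about the world's x, y, z in rad, then the opening, from -1 (shut) to 1 (fully open). In form: [[[dx, dy, dz, rx, ry, rz, jaw], ...]]. A call has 1 to 10 rows; each row shifts and turns the commanded pose from where the row before left it; what a row does not reach is not made up. A row lasts 1/10 s, in which the tool goes at most 50 mm and 8.59 degrees, less where a joint would pass 70% of its speed; a pose out of reach is approached as far as the arm can. A call with a gripper value outside its range is refused whole. The fingers move at their own pace and stop on an object; "grip_force" is the grip in N (left out, the last holds). Time passes only in rows, so rows that do not move let the fingers close. It gives the time, the measured TCP pose, the force, the opening and the grip force at its end, in the units of the state.
- sense(): the state, without advancing time (a new reading comes with each control period).
- grab_frame(name): name is "side" or "top" or "wrist"; returns a dict with "img" (384x512x3 uint8, red, green, blue), "mtx" (3x3 intrinsics, pixels), "rvec" (rotation vector, rad) and "tvec" (3), from world to camera coordinates, as OpenCV has them; the wrist camera has in their place "T_tool_cam" (4x4, takes a point from camera to tool coordinates, whose origin is the TCP and whose axes are the flange's). Camera axes: x right, y down, z forward; pixel columns grow to the right and rows downward; lengths in mm; the calibration is good to about 2 mm. A picture is of the moment at which its call begins: read the wrist's pose just before it. There is no depth.
- sign_off(): hands the job in; it is judged then, once.
The state is a dict: "clock": time; "qpos": joint angles; "qvel": joint speeds; "joint_efforts": joint torques, N m; "eef_pos": TCP position; "tcp_rot": TCP orientation; "contact_force": force on the tool from outside, world axes, zero at the start; "wrist_torque": the same for the moment, N m; "opening": opening from 0.0 (shut) to 1.0 (fully open); "grasp_force": force on a finger pad.
Only numpy, scipy, OpenCV 4.12 (cv2) and the standard library are available. Lean on these libraries where they do the work, as an engineer would, in place of code of your own. Each camera call takes 0.05 s, during which the arm holds its last target. There are 200 camera calls.

### The job

Slide the heavy tape dispenser along the desk, without lifting it, from in front of the printer into its green taped outline; then pull the printer's front door fully down and the toner drawer fully out. Lay every toner cartridge from the carton flat down into the drawer bay of its own colour, push the drawer fully home and only then push the door up until it is shut. Leave the pen cup, stapler and spare tape roll alone, and never move the drawer while the door is not down.

Things in the scene. Friction and masses are not known exactly. Their poses are not given: they have to be found in the camera images.
- printer: Colour laser printer, light grey, 380 wide x 360 deep x 225 mm high, fixed. Origin on the desk under the centre of its front plane; x points from the front into the machine, y along its width, z up: the front looks to -x. The top is 16 mm thick, with a finger scoop 150 wide (y -75 to 75) x 72 mm deep (x 0 to 72) open right through it, just behind the door's upper edge.
- door (a joint): Dark door, hinged along its LOWER edge: 0 = shut, upright; 1.52 rad = fully down, level. Panel 360 wide x 140 high x 14 mm thick; shut, its inner face lies in the printer's front plane and its upper edge is 218 mm above the desk; fingers reach behind that edge through the scoop. Stiff hinge (0.35 N m, about 5 N at the edge): stays at any angle, no latch.
- door_hinge (a point): Middle of the door's hinge line, 78 mm above the desk and 7 mm in front of the printer's front plane; turns with the door: z from the hinge to the upper edge, x through the panel towards its inner face, y along the hinge.
- door_edge (a point): Middle of the door's free (upper) edge, mid-thickness, 140 mm from the hinge; same axes as door_hinge.
- drawer (a joint): Toner drawer behind the door: 0 = home, 0.285 m = fully out over the lowered door (slides along -x of the printer, about 3 N and slight damping; no latch, stays where left). Its floor is 102 mm above the desk, front plate up to 184 mm, side walls, rear wall and partitions up to 132 mm.
- drawer_handle (a point): Middle of the drawer's blue bar handle: round, 10 mm thick, 90 mm long along the printer's y, 178 mm above the desk, a 10 mm arm at each end, 37 mm free gap between the bar and the drawer's front plate behind it. With the drawer home it is 20 mm behind the printer's front plane, under the scoop; axes as the printer.
- bay_black (a point): Centre of the floor of the black bay in the drawer (marked black on its floor and rim), number 1 of 4 from the handle, at 50 mm pitch. Bay 46 mm wide (x) x 206 mm long (y), 30 mm deep; axes as the printer.
- bay_cyan (a point): Centre of the floor of the cyan bay in the drawer (marked cyan on its floor and rim), number 2 of 4 from the handle, at 50 mm pitch. Bay 46 mm wide (x) x 206 mm long (y), 30 mm deep; axes as the printer.
- bay_magenta (a point): Centre of the floor of the magenta bay in the drawer (marked magenta on its floor and rim), number 3 of 4 from the handle, at 50 mm pitch. Bay 46 mm wide (x) x 206 mm long (y), 30 mm deep; axes as the printer.
- bay_yellow (a point): Centre of the floor of the yellow bay in the drawer (marked yellow on its floor and rim), number 4 of 4 from the handle, at 50 mm pitch. Bay 46 mm wide (x) x 206 mm long (y), 30 mm deep; axes as the printer.
- toner_black: New black toner cartridge: dark bar 38 (x) x 190 (y) x 50 mm high (z) with black labels and on top in the middle a black grip tab 14 (x) x 36 (y) mm, from 50 to 80 mm above the underside. 0.3 kg. Origin at the centre of the underside. Fits its bay either way round. Lies tab up in the carton; may be absent.
- toner_cyan: New cyan toner cartridge: dark bar 38 (x) x 190 (y) x 50 mm high (z) with cyan labels and on top in the middle a cyan grip tab 14 (x) x 36 (y) mm, from 50 to 80 mm above the underside. 0.3 kg. Origin at the centre of the underside. Fits its bay either way round. Lies tab up in the carton; may be absent.
- toner_magenta: New magenta toner cartridge: dark bar 38 (x) x 190 (y) x 50 mm high (z) with magenta labels and on top in the middle a magenta grip tab 14 (x) x 36 (y) mm, from 50 to 80 mm above the underside. 0.3 kg. Origin at the centre of the underside. Fits its bay either way round. Lies tab up in the carton; may be absent.
- toner_yellow: New yellow toner cartridge: dark bar 38 (x) x 190 (y) x 50 mm high (z) with yellow labels and on top in the middle a yellow grip tab 14 (x) x 36 (y) mm, from 50 to 80 mm above the underside. 0.3 kg. Origin at the centre of the underside. Fits its bay either way round. Lies tab up in the carton; may be absent.
- carton: Shallow open cardboard tray 275 (x) x 225 (y) x 22 mm, walls and floor 4 mm, fixed; the cartridges lie in it side by side along its y. Origin under its centre.
- dispenser: Heavy tape dispenser, 0.9 kg, in front of the door: dark base 170 (x) x 60 (y) x 24 mm; on it a standing tape roll (diameter 90 mm, 36 mm wide along y with flat sides, axis along y, centre at x -25, z 55 mm, top at 100 mm); at the +x end a cutter head 40 mm wide, up to 57 mm high. Origin at the centre of the underside.
- dispenser_roll (a point): Top of the dispenser's tape roll, mid-width; axes as the dispenser.
- outline: The dispenser's place: a rectangle of green tape on the desk, flat, 200 (x) x 90 (y) mm inside the tape. Origin at its centre on the desk, x along its long side.
- pen_cup: Blue cup of pens, 80 mm across, 145 mm high with the pens, loose; origin at the centre of the underside. Leave alone.
- stapler: Red stapler 140 (x) x 36 x 45 mm, loose; origin at the centre of the underside. Leave alone.
- tape_roll: Spare roll of packing tape lying flat, 100 mm across, 48 mm high, loose; origin at the centre of the underside. Leave alone.

How it is judged:
By the outcome, as a careful person would: the job done as asked, in the order asked, and still so for the second after the job is handed in, with the robot touching nothing.
Of toner_black, toner_cyan, toner_magenta, toner_yellow only 2 to 4 are there at a start; the rules pass over those that are not, and their reading is None.
At some moment in a run one of toner_black, toner_cyan, toner_magenta, toner_yellow may be knocked a few centimetres aside while the robot is not near it.
It also fails if it takes over 210 s, if anything falls off the work surface, if the arm or the gripper's body presses on something with over 40 N, if the wrist force passes 120 N, or if a joint passes its speed limit or range.

## Working session

There is one attempt and no reset: what is moved stays moved. The work goes in short steps, Python scripts to look and compute and a tool call to move; the robot and the scene stay as the last step left them, time stands still between calls to the robot, and variables do not carry over. Pictures are saved under pics/ and viewed, at most 16 in all, crops included, and the job is handed in when it is done.

Besides the shell and the picture viewer there is one more tool, called after "Emit:" by a JSON object that holds its "fn" and its "kwargs", one argument or row to a line. send_rows: Moves the arm, as the interface text tells. Its arguments: {"type":"object","properties":{"moves":{"type":"array"},"grip_force":{"type":"number"}},"required":["moves"]}

```bash
mkdir -p pics
python3 - <<'E'
from rig import sense, grab_frame
import cv2,pickle
s=sense();print(s)
d={}
for n in("side","top"):
    f=grab_frame(n);d[n]=f;cv2.imwrite(f"pics/{n}0.png",f["img"][:,:,::-1])
    print(n,f["mtx"],f["rvec"],f["tvec"])
pickle.dump(d,open("f0.pkl","wb"))
E
```

```text
{'clock': 0.0, 'qpos': array([-1.17638500e+00,  3.53646426e-01,  1.63414322e+00,  2.22628561e-05,
        1.15520528e+00, -2.39549772e-03]), 'qvel': array([-1.87191313e-03,  9.67391681e-04, -6.76829795e-04,  1.11393716e-04,
       -3.34796131e-04, -7.56207470e-05]), 'joint_efforts': array([-2.21233063e-04, -6.05261350e+01, -3.42064619e+01, -1.43570412e-05,
        9.45047272e-03, -2.85609684e-05]), 'eef_pos': array([ 241.37919637, -576.0095318 ,  247.55885705]), 'tcp_rot': array([-3.14019044e+00, -2.37142397e-05,  3.96797805e-01]), 'contact_force': array([-1.54029525,  0.66004572, -0.58710334]), 'wrist_torque': array([-0.05652453,  0.01050353, -0.00862749]), 'grasp_force': 0.0, 'opening': 1.0026711255831022}
side [[376.75758586   0.         252.29938297]
 [  0.         376.75758586 187.01157556]
 [  0.           0.           1.        ]] [ 2.29096208  0.69710353 -0.25487195] [-451.49455454 -169.59983894 1579.8169249 ]
top [[407.57847233   0.         255.32617429]
 [  0.         407.57847233 197.94112832]
 [  0.           0.           1.        ]] [ 2.17829114 -2.1545961   0.08471304] [ -71.84840936  614.21091398 1499.9807572 ]
```

View pics/top0.png

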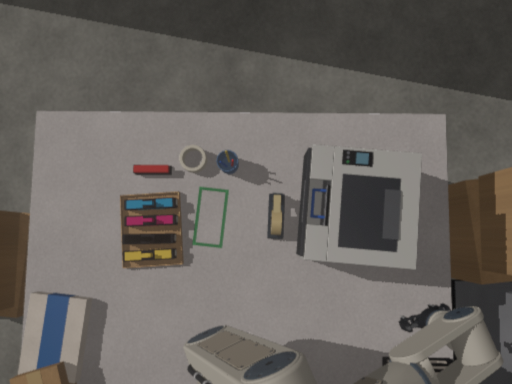

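View pics/side0.png

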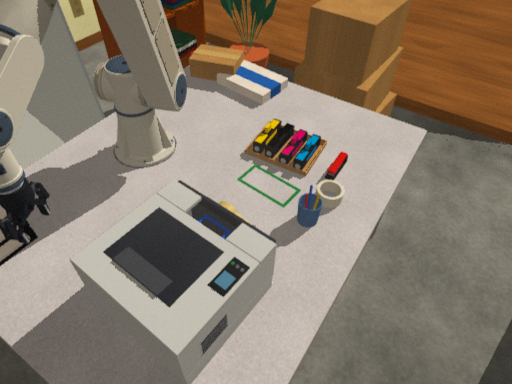

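The top view shows the printer at (360,205) with its front facing left, the dispenser at (277,215), the outline at (211,217), and the carton at (152,230). All four cartridges are in the carton, from top to bottom: cyan, magenta, black, yellow. The cup, tape roll and stapler sit at (228,160), (192,158) and (152,169). The side view agrees.

```bash
cat > h.py <<'E'
import numpy as np, cv2, pickle
from rig import sense, grab_frame
def cast(f,px,z):
    px=np.array(px,float).reshape(-1,2)
    R=cv2.Rodrigues(f["rvec"])[0];t=np.ravel(f["tvec"])
    d=np.c_[px,np.ones(len(px))]@np.linalg.inv(f["mtx"]).T@R
    c=-R.T@t
    return (c+d*((z-c[2])/d[:,2])[:,None])
def proj(f,p):
    return cv2.projectPoints(np.array(p,float).reshape(-1,3),f["rvec"],f["tvec"],f["mtx"],None)[0].reshape(-1,2)
def wristf(s,f):
    from scipy.spatial.transform import Rotation as R
    T=np.eye(4);T[:3,:3]=R.from_euler('xyz',s["tcp_rot"]).as_matrix();T[:3,3]=s["eef_pos"]
    W=np.linalg.inv(T@f["T_tool_cam"])
    f["rvec"]=cv2.Rodrigues(W[:3,:3])[0];f["tvec"]=W[:3,3];return f
def mask(img,lo,hi,box=None):
    h=cv2.cvtColor(img,cv2.COLOR_RGB2HSV);m=cv2.inRange(h,np.array(lo),np.array(hi))
    if box: 
        k=np.zeros_like(m);x0,y0,x1,y1=box;k[y0:y1,x0:x1]=1;m*=k
    return m
def pts(m): 
    y,x=np.nonzero(m);return np.c_[x,y].astype(np.float32)
E
python3 - <<'E'
from h import *
d=pickle.load(open("f0.pkl","rb"));f=d["top"];im=f["img"]
# up-scaled crop
c=im[130:290,110:430,::-1];cv2.imwrite("pics/crop1.png",cv2.resize(c,None,fx=2.5,fy=2.5,interpolation=cv2.INTER_CUBIC))
def rect(name,lo,hi,box,z,big=True):
    m=mask(im,lo,hi,box)
    p=pts(m);w=cast(f,p,z)[:,:2].astype(np.float32);r=cv2.minAreaRect(w)
    print(name,len(p),"cen",np.round(r[0]),"size",np.round(r[1]),"ang",round(r[2],1), "mean",np.round(w.mean(0)))
rect("outline",(50,90,50),(80,255,255),(185,180,240,255),0)
rect("cyan",(92,120,80),(106,255,255),(115,185,190,275),51)
rect("magenta",(155,120,80),(178,255,255),(115,185,190,275),51)
rect("yellow",(22,120,80),(32,255,255),(115,185,190,275),51)
rect("carton",(8,60,50),(20,200,255),(115,185,190,275),22)
rect("handle",(105,120,40),(125,255,255),(300,180,335,225),178)
rect("printer",(0,0,150),(180,40,255),(300,140,425,272),225)
rect("dark disp",(0,0,0),(180,255,75),(262,185,290,245),24)
rect("tape",(12,60,100),(30,255,255),(262,185,290,245),80)
for n,b in(("cup",(215,148,240,175)),):
    rect(n,(105,100,30),(125,255,255),b,0)
E
```

```text
outline 186 cen [544. 107.] size [107. 216.] ang 84.2 mean [546. 110.]
cyan 303 cen [589. 328.] size [ 31. 171.] ang 3.8 mean [590. 331.]
magenta 335 cen [528. 326.] size [ 33. 171.] ang 3.6 mean [528. 326.]
yellow 347 cen [401. 325.] size [ 33. 169.] ang 3.7 mean [401. 326.]
carton 2368 cen [494. 325.] size [275. 227.] ang 4.6 mean [486. 320.]
handle 67 cen [ 586. -279.] size [41. 98.] ang 85.4 mean [ 586. -274.]
printer 76 cen [ 586. -277.] size [ 73. 371.] ang 85.6 mean [ 578. -286.]
dark disp 296 cen [ 549. -143.] size [ 59. 166.] ang 88.1 mean [ 547. -143.]
tape 352 cen [ 553. -141.] size [137.  36.] ang 0.3 mean [ 548. -142.]
cup 7 cen [755.  67.] size [22.  6.] ang 68.6 mean [756.  71.]
```

View pics/crop1.png

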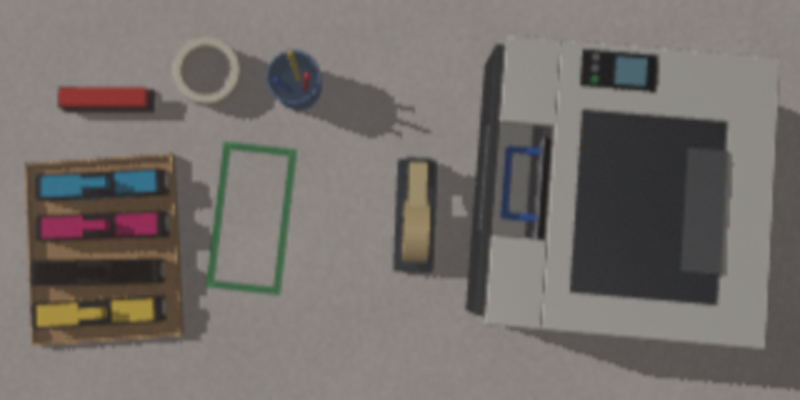

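Run:
```python
from h import *
d=pickle.load(open("f0.pkl","rb"));f=d["top"];im=f["img"]
g=lambda L:np.array(L)/2.5+[110-.3,130-.3]
c=cast(f,g([(508,38),(778,60),(765,347),(485,322)]),225)[:,:2];print("printer FL,RL,RR,FR",np.round(c))
r=cv2.minAreaRect(c.astype(np.float32));print(r)
# handle bar: left blue line
print("handle",np.round(cast(f,g([(509,148),(502,217)]),178)[:,:2]))
# outline line fit
m=mask(im,(50,90,50),(80,255,255),(185,180,240,255));w=cast(f,pts(m),0)[:,:2].astype(np.float32)
print(cv2.minAreaRect(w), w.min(0),w.max(0))
m=mask(im,(0,0,0),(180,255,75),(262,185,290,245));p=pts(m);w=cast(f,p,12)[:,:2].astype(np.float32)
print("disp base",cv2.minAreaRect(w))
print("base corners crop",np.round(cast(f,g([(401,158),(437,159),(434,273),(394,271)]),24)[:,:2]))
print("roll",np.round(cast(f,g([(405,250),(431,250),(418,204),(418,266)]),70)[:,:2]))
```

```text
printer FL,RL,RR,FR [[ 774. -256.]
 [ 748. -609.]
 [ 375. -583.]
 [ 403. -226.]]
((575.1596069335938, -418.70355224609375), (358.18780517578125, 373.21142578125), 85.6429672241211)
handle [[ 634. -263.]
 [ 540. -254.]]
((544.3868408203125, 106.9576416015625), (107.03900909423828, 216.02606201171875), 84.21769714355469) [433.5561    43.941154] [653.96796 169.71558]
disp base ((549.4513549804688, -143.66421508789062), (59.03337097167969, 167.4667205810547), 88.11309051513672)
base corners crop [[ 635. -120.]
 [ 634. -175.]
 [ 463. -171.]
 [ 466. -111.]]
roll [[ 496. -126.]
 [ 497. -164.]
 [ 563. -145.]
 [ 473. -145.]]
```

Emit:
{"fn": "send_rows", "kwargs": {
  "moves": [
    [[0,0,0.03,0,0,0,1],[0.01,0.015,0.02,0,0,-0.04,1],[0.025,0.038,0,0,0,-0.05,1],[0.025,0.038,0,0,0,-0.05,1],[0.025,0.038,0,0,0,-0.05,1],[0.025,0.038,0,0,0,-0.05,1],[0.025,0.038,0,0,0,-0.05,1],[0.025,0.038,0,0,0,-0.05,1],[0.025,0.038,0,0,0,-0.05,1],[0.025,0.038,0,0,0,-0.04,1]]
  ]
}}

```text
clock: 1.1
eef_pos: [452.1, -255.7, 298.2]
tcp_rot: [-3.142, 0.0, -0.035]
contact_force: [1.2, -0.2, 0.0]
opening: 1.001
grasp_force: 0.0
```

Emit:
{"fn": "send_rows", "kwargs": {
  "moves": [
    [[0.02,0.03,0,0,0,0,1],[0.02,0.03,0,0,0,0,1],[0.02,0.03,-0.015,0,0,0,1],[0.012,0.022,-0.015,0,0,0,1],[0,0,0,0,0,0,1],[0,0,0,0,0,0,1]]
  ]
}}

```text
clock: 1.7
eef_pos: [523.2, -145.2, 267.8]
tcp_rot: [-3.142, 0.001, -0.032]
contact_force: [-0.6, -0.8, 0.2]
opening: 1.0
grasp_force: 0.0
```

Run:
```python
from h import *
s=sense();f=grab_frame("wrist");f=wristf(s,f);print(s["eef_pos"],f["T_tool_cam"])
im=f["img"].copy()
for p in([524.5,-143,100],[464,-141,24],[635,-148,24]):
    q=proj(f,p)[0];cv2.circle(im,tuple(int(v) for v in q),4,(255,0,0),1)
cv2.imwrite("pics/w1.png",im[:,:,::-1])
pickle.dump(f,open("w1.pkl","wb"))
```

```text
[ 523.22044483 -145.15919706  267.82764765] [[ 2.56729105e-04 -9.65659921e-01 -2.59809260e-01  6.52493555e+01]
 [ 9.99999720e-01  4.30611387e-04 -6.12353557e-04 -1.34272032e+00]
 [ 7.03202113e-04 -2.59809030e-01  9.65659761e-01 -1.25366008e+02]
 [ 0.00000000e+00  0.00000000e+00  0.00000000e+00  1.00000000e+00]]
```

View pics/w1.png

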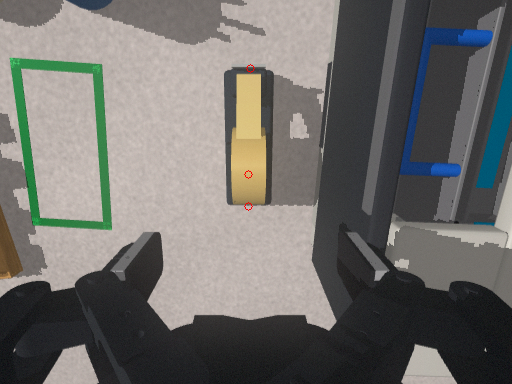

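The wrist view shows the dispenser at (249,138), with the projected marks falling on it. That confirms its pose, so I descend and grip the roll's sides.

Emit:
{"fn": "send_rows", "kwargs": {
  "moves": [
    [[0.001,0.002,-0.03,0,0,0,1],[0,0,-0.03,0,0,0,1],[0,0,-0.03,0,0,0,1],[0,0,-0.03,0,0,0,1],[0,0,-0.03,0,0,0,1],[0,0,-0.025,0,0,0,1],[0,0,-0.012,0,0,0,1],[0,0,0,0,0,0,1]]
  ]
}}

```text
clock: 2.55
eef_pos: [523.6, -144.1, 80.4]
tcp_rot: [-3.141, 0.002, -0.034]
contact_force: [-0.4, 0.1, 0.5]
opening: 0.999
grasp_force: 0.0
```

Emit:
{"fn": "send_rows", "kwargs": {
  "moves": [
    [[0,0,0,0,0,0,-0.5],[0,0,0,0,0,0,-0.5],[0,0,0,0,0,0,-0.5],[0,0,0,0,0,0,-0.5],[0,0,0,0,0,0,-0.5],[0,0,0,0,0,0,-0.5],[0,0,0,0,0,0,-0.5],[0,0,0,0,0,0,-0.5]]
  ],
  "grip_force": 50
}}

```text
clock: 3.35
eef_pos: [525.2, -143.8, 82.5]
tcp_rot: [3.141, -0.002, -0.033]
contact_force: [-1.2, -1.5, 6.5]
opening: 0.416
grasp_force: 50.4
```

Emit:
{"fn": "send_rows", "kwargs": {
  "moves": [
    [[0,0.004,0,0,0,0,-0.5],[0,0.008,0,0,0,0,-0.5],[-0.0005,0.012,0,0,0,-0.005,-0.5],[-0.0005,0.014,0,0,0,-0.005,-0.5],[-0.0005,0.014,0,0,0,-0.005,-0.5],[-0.0005,0.014,0,0,0,-0.005,-0.5],[-0.0005,0.014,0,0,0,-0.005,-0.5],[-0.0005,0.014,0,0,0,-0.005,-0.5],[-0.0005,0.014,0,0,0,-0.005,-0.5],[0,0.014,0,0,0,-0.005,-0.5]]
  ]
}}

```text
clock: 4.35
eef_pos: [522.3, -22.6, 82.8]
tcp_rot: [3.139, -0.003, -0.072]
contact_force: [2.3, 6.2, -9.6]
opening: 0.411
grasp_force: 54.1
```

Emit:
{"fn": "send_rows", "kwargs": {
  "moves": [
    [[0,0.014,0,0,0,-0.005,-0.5],[0,0.014,0,0,0,-0.005,-0.5],[-0.0005,0.014,0,0,0,-0.005,-0.5],[-0.0005,0.014,0,0,0,-0.005,-0.5],[-0.0005,0.014,0,0,0,-0.005,-0.5],[-0.0005,0.014,0,0,0,-0.002,-0.5],[0,0.014,0,0,0,0,-0.5],[0,0.014,0,0,0,0,-0.5],[0,0.01,0,0,0,0,-0.5],[0,0.006,0,0,0,0,-0.5]]
  ]
}}

```text
clock: 5.35
eef_pos: [519.8, 105.5, 82.8]
tcp_rot: [3.139, -0.002, -0.098]
contact_force: [3.3, -2.7, -7.3]
opening: 0.416
grasp_force: 55.0
```

Emit:
{"fn": "send_rows", "kwargs": {
  "moves": [
    [[0,0.003,0,0,0,0,-0.5],[0,0,0,0,0,0,-0.5],[0,0,0,0,0,0,-0.5],[0,0,0,0,0,0,-0.5]]
  ]
}}

```text
clock: 5.75
eef_pos: [519.6, 108.8, 82.6]
tcp_rot: [3.14, -0.002, -0.099]
contact_force: [-2.1, -7.5, 10.5]
opening: 0.414
grasp_force: 57.1
```

Run:
```python
from h import *
f=grab_frame("top");im=f["img"];s=sense();print(s["eef_pos"])
cv2.imwrite("pics/t2.png",cv2.resize(im[150:290,110:310,::-1],None,fx=3,fy=3,interpolation=cv2.INTER_CUBIC))
```

```text
[519.59733698 108.76569025  82.61797523]
```

View pics/t2.png

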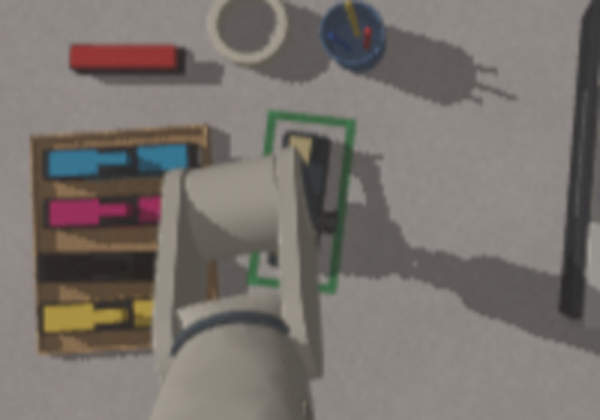

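The dispenser base lies inside the green outline. I release it, rise and go to the door.

Emit:
{"fn": "send_rows", "kwargs": {
  "moves": [
    [[0,0,0,0,0,0,0.6],[0,0,0,0,0,0,0.6],[0,0,0,0,0,0,0.6],[0,0,0,0,0,0,0.6],[0,0,0.02,0,0,0,0.6],[0,0,0.04,0,0,0,0.6],[0,0,0.04,0,0,0,0.6],[0,0,0.04,0,0,0,0.6],[0,0,0.04,0,0,0,-1],[0,0,0.035,0,0,0,-1]]
  ]
}}

```text
clock: 6.8
eef_pos: [519.0, 109.7, 298.4]
tcp_rot: [-3.141, -0.001, -0.1]
contact_force: [1.1, 0.4, 0.0]
opening: 0.469
grasp_force: 0.0
```

Emit:
{"fn": "send_rows", "kwargs": {
  "moves": [
    [[0.007,-0.037,0,0,0,0,-1],[0.007,-0.037,0,0,0,0,-1],[0.007,-0.037,0,0,0,0,-1],[0.007,-0.037,0,0,0,0.005,-1],[0.007,-0.037,0,0,0,0.005,-1],[0.007,-0.037,0,0,0,0.005,-1],[0.007,-0.037,0,0,0,0.005,-1],[0.007,-0.037,0,0,0,0,-1],[0.007,-0.037,0,0,0,0,-1],[0.004,-0.037,0,0,0,0,-1]]
  ]
}}

```text
clock: 7.8
eef_pos: [586.3, -261.9, 296.0]
tcp_rot: [-3.141, 0.0, -0.08]
contact_force: [-0.0, -0.3, -0.9]
opening: -0.0
grasp_force: 0.0
```

Emit:
{"fn": "send_rows", "kwargs": {
  "moves": [
    [[0,0,0,0,0,0,-1],[0,0,0,0,0,0,-1]]
  ]
}}

```text
clock: 8.0
eef_pos: [585.7, -260.9, 295.7]
tcp_rot: [-3.141, 0.001, -0.082]
contact_force: [-0.2, 0.4, -1.0]
opening: 0.001
grasp_force: 0.0
```

Run:
```python
from h import *
s=sense();f=grab_frame("wrist");f=wristf(s,f);print(s["eef_pos"])
im=f["img"].copy();xp=np.array([-.077,-.997,0]);yp=np.array([.997,-.077,0]);O=np.array([589,-240,0])
for (x,y,z) in [(0,-75,218),(0,75,218),(20,45,178),(20,-45,178),(72,-75,225),(72,75,225),(0,0,218),(25,0,198)]:
    q=proj(f,O+x*xp+y*yp+[0,0,z])[0];cv2.circle(im,tuple(int(v) for v in q),4,(255,0,0),1)
cv2.imwrite("pics/w2.png",im[:,:,::-1])
f=grab_frame("top");cv2.imwrite("pics/t3.png",f["img"][:,:,::-1]);pickle.dump(f,open("t3.pkl","wb"))
```

```text
[ 585.73345914 -260.85537921  295.68859395]
```

View pics/w2.png

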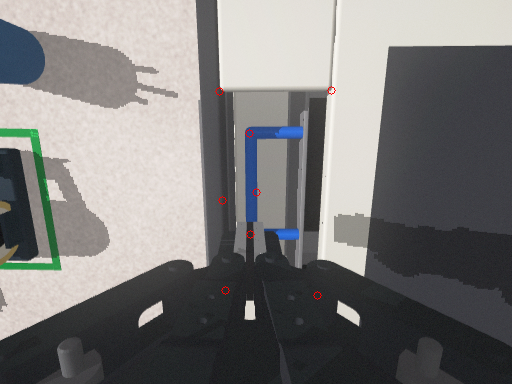

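The wrist view shows the scoop and handle exactly at the projected marks: scoop edges at columns 220 and 330, handle at (250,133) to (250,234). I descend into the scoop, then follow the door's arc.

Emit:
{"fn": "send_rows", "kwargs": {
  "moves": [
    [[0,-0.004,-0.02,0,0,0,-1],[0,0,-0.03,0,0,0,-1],[0,0,-0.025,0,0,0,-1],[0,0,-0.01,0,0,0,-1],[0,0,0,0,0,0,-1]]
  ]
}}

```text
clock: 8.6
eef_pos: [585.4, -263.2, 210.1]
tcp_rot: [-3.141, 0.002, -0.079]
contact_force: [0.5, 0.2, -0.0]
opening: -0.001
grasp_force: 0.0
```

Emit:
{"fn": "send_rows", "kwargs": {
  "moves": [
    [[0.0005,0.006,0,0,0,0,-1],[0.0005,0.006,0,0,0,0,-1],[0.0008,0.01,0,0,0,0,-1],[0.0008,0.01,-0.001,0,0,0,-1],[0.0008,0.01,-0.002,0,0,0,-1],[0.0008,0.01,-0.002,0,0,0,-1]]
  ]
}}

```text
clock: 9.2
eef_pos: [590.7, -211.5, 206.6]
tcp_rot: [3.141, -0.001, -0.08]
contact_force: [1.6, -2.0, 0.3]
opening: -0.003
grasp_force: 1.2
```

Emit:
{"fn": "send_rows", "kwargs": {
  "moves": [
    [[0.0007,0.0095,-0.0035,0,0,0,-1],[0.0007,0.0092,-0.004,0,0,0,-1],[0.0007,0.0087,-0.005,0,0,0,-1],[0.0007,0.0084,-0.0055,0,0,0,-1],[0.0006,0.0077,-0.0065,0,0,0,-1],[0.0006,0.0074,-0.007,0,0,0,-1],[0.0005,0.0065,-0.0077,0,0,0,-1],[0.0005,0.006,-0.008,0,0,0,-1],[0.0004,0.005,-0.0087,0,0,0,-1],[0.0004,0.0046,-0.009,0,0,0,-1]]
  ]
}}

```text
clock: 10.2
eef_pos: [595.9, -138.9, 140.5]
tcp_rot: [-3.141, 0.0, -0.08]
contact_force: [-0.7, -0.2, 2.2]
opening: 0.006
grasp_force: 0.8
```

Emit:
{"fn": "send_rows", "kwargs": {
  "moves": [
    [[0.0003,0.0034,-0.0094,0,0,0,-1],[0.0002,0.003,-0.0096,0,0,0,-1],[0.0001,0.0015,-0.009,0,0,0,-1],[0,0.001,-0.005,0,0,0,-1],[0,0,0,0,0,0,-1]]
  ]
}}

```text
clock: 10.7
eef_pos: [596.5, -130.7, 107.9]
tcp_rot: [3.141, 0.001, -0.08]
contact_force: [0.6, -0.2, -0.4]
opening: 0.001
grasp_force: 0.0
```

Emit:
{"fn": "send_rows", "kwargs": {
  "moves": [
    [[0,0,-0.002,0,0,0,-1],[0,0,-0.002,0,0,0,-1],[0,0,0,0,0,0,-1]]
  ]
}}

```text
clock: 11.0
eef_pos: [596.8, -130.7, 107.2]
tcp_rot: [-3.142, -0.0, -0.08]
contact_force: [-11.6, 2.2, 30.9]
opening: 0.0
grasp_force: 15.6
```

Emit:
{"fn": "send_rows", "kwargs": {
  "moves": [
    [[0,0,-0.002,0,0,0,-1],[0,0,-0.001,0,0,0,-1],[0,0,0,0,0,0,-1]]
  ]
}}

```text
clock: 11.3
eef_pos: [596.8, -130.7, 106.9]
tcp_rot: [3.142, -0.001, -0.08]
contact_force: [-20.2, 5.6, 58.4]
opening: 0.002
grasp_force: 29.1
```

Emit:
{"fn": "send_rows", "kwargs": {
  "moves": [
    [[0,0,0.02,0,0,0,-1],[0,0,0.045,0,0,0,-1],[0,0,0.045,0,0,0,-0.1],[0,0,0.045,0,0,0,-0.1],[-0.001,-0.015,0.025,0,0,0,-0.1],[-0.002,-0.03,0,0,0,0,-0.1],[-0.002,-0.03,0,0,0,0,-0.1],[-0.002,-0.03,0,0,0,0,-0.1],[-0.0015,-0.025,0,0,0,0,-0.1],[0,0,0,0,0,0,-0.1]]
  ]
}}

```text
clock: 12.3
eef_pos: [587.7, -263.5, 281.0]
tcp_rot: [3.141, 0.0, -0.083]
contact_force: [0.1, 0.4, -0.3]
opening: 0.449
grasp_force: 0.0
```

Run:
```python
from h import *
s=sense();f=grab_frame("wrist");f=wristf(s,f);print(s["eef_pos"],s["opening"])
m=mask(f["img"],(108,150,60),(125,255,255));p=pts(m);p=p[(p[:,0]>150)]
w=cast(f,p,178);xp=np.array([-.077,-.997]);yp=np.array([.997,-.077]);O=np.array([589,-240])
x=(w[:,:2]-O)@xp;y=(w[:,:2]-O)@yp
k=(abs(y)<70)&(x<80);print(np.percentile(x[k],[0,1,25,50,99]),np.percentile(y[k],[0,1,50,99,100]))
cv2.imwrite("pics/w3.png",f["img"][:,:,::-1])
```

```text
[ 587.65026078 -263.53897893  280.97528573] 0.4489152679502297
[15.84763588 16.17887574 19.77839924 23.30060715 61.54549082] [-48.94432998 -48.84946808  12.81952046  49.82147076  49.90423337]
```

View pics/w3.png

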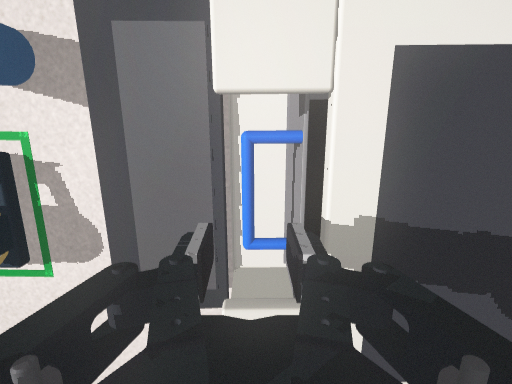

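The door is down (dark panel at columns 110–210). The bar is at columns 243–253 between the open fingers, centred 21 mm behind the front plane. I descend and grip it.

Emit:
{"fn": "send_rows", "kwargs": {
  "moves": [
    [[0,0.0025,-0.02,0,0,0,-0.1],[0,0,-0.03,0,0,0,-0.1],[0,0,-0.03,0,0,0,-0.1],[0,0,-0.016,0,0,0,-0.1],[0,0,-0.003,0,0,0,-0.1],[0,0,0,0,0,0,-1],[0,0,0,0,0,0,-1],[0,0,0,0,0,0,-1],[0,0,0,0,0,0,-1],[0,0,0,0,0,0,-1]]
  ],
  "grip_force": 40
}}

```text
clock: 13.35
eef_pos: [588.9, -258.5, 183.8]
tcp_rot: [3.141, -0.002, -0.08]
contact_force: [0.1, -0.9, 6.2]
opening: 0.099
grasp_force: 39.6
```

Emit:
{"fn": "send_rows", "kwargs": {
  "moves": [
    [[0.0004,0.005,0,0,0,0,-1],[0.0008,0.01,0,0,0,0,-1],[0.0012,0.015,0,0,0,0,-1],[0.0012,0.015,0,0,0,0,-1],[0.0012,0.015,0,0,0,0,-1],[0.0012,0.015,0,0,0,0,-1],[0.0012,0.015,0,0,0,0,-1],[0.0012,0.015,0,0,0,0,-1],[0.0012,0.015,0,0,0,0,-1],[0.0012,0.015,0,0,0,0,-1]]
  ]
}}

```text
clock: 14.35
eef_pos: [599.0, -123.2, 183.8]
tcp_rot: [3.14, -0.001, -0.08]
contact_force: [-3.5, -3.5, 9.8]
opening: 0.099
grasp_force: 40.0
```

Emit:
{"fn": "send_rows", "kwargs": {
  "moves": [
    [[0.0012,0.015,0,0,0,0,-1],[0.0012,0.015,0,0,0,0,-1],[0.0012,0.015,0,0,0,0,-1],[0.0012,0.015,0,0,0,0,-1],[0.0012,0.015,0,0,0,0,-1],[0.0012,0.015,0,0,0,0,-1],[0.0012,0.015,0,0,0,0,-1],[0.0012,0.015,0,0,0,0,-1],[0.0008,0.01,0,0,0,0,-1],[0.0004,0.005,0,0,0,0,-1]]
  ]
}}

```text
clock: 15.35
eef_pos: [609.2, 12.6, 183.7]
tcp_rot: [3.141, 0.001, -0.08]
contact_force: [-7.0, -3.4, 11.6]
opening: 0.096
grasp_force: 40.3
```

Emit:
{"fn": "send_rows", "kwargs": {
  "moves": [
    [[0.0005,0.006,0,0,0,0,-1],[0.0004,0.005,0,0,0,0,-1],[0.0002,0.003,0,0,0,0,-1],[0,0,0,0,0,0,-1]]
  ]
}}

```text
clock: 15.75
eef_pos: [609.9, 22.4, 183.8]
tcp_rot: [3.135, 0.001, -0.079]
contact_force: [-8.3, -20.3, 13.6]
opening: 0.093
grasp_force: 40.8
```

Emit:
{"fn": "send_rows", "kwargs": {
  "moves": [
    [[0.0002,0.002,0,0,0,0,-1],[0,0,0,0,0,0,-1]]
  ]
}}

```text
clock: 15.95
eef_pos: [609.9, 22.5, 183.7]
tcp_rot: [3.132, 0.001, -0.079]
contact_force: [-8.8, -28.9, 14.2]
opening: 0.095
grasp_force: 41.0
```

Emit:
{"fn": "send_rows", "kwargs": {
  "moves": [
    [[0,0,0,0,0,0,-0.2],[0,0,0,0,0,0,-0.2],[0,0,0,0,0,0,-0.2],[0,0,0.03,0,0,0,-0.2],[0,0,0.04,0,0,0,-0.2],[0,0,0.04,0,0,0,-0.2],[-0.03,0,0.03,0,0,0,-0.2],[-0.04,0.01,0.02,0,0,0,-0.2],[-0.04,0.02,0,0,0,0,-0.2],[-0.04,0.02,0,0,0,0,-0.2]]
  ]
}}

```text
clock: 16.95
eef_pos: [459.8, 78.7, 343.0]
tcp_rot: [-3.141, -0.001, -0.081]
contact_force: [0.9, 0.9, 0.3]
opening: 0.403
grasp_force: 0.0
```

Emit:
{"fn": "send_rows", "kwargs": {
  "moves": [
    [[-0.04,0.02,0,0,0,0.14,-0.2],[-0.03,0,0,0,0,0.14,-0.2],[-0.03,0,0,0,0,0.14,-0.2],[-0.02,0,0,0,0,0.14,-0.2],[0,0,0,0,0,0.14,-0.2]]
  ]
}}

```text
clock: 17.45
eef_pos: [338.7, 98.3, 342.4]
tcp_rot: [-3.141, -0.0, 0.627]
contact_force: [0.7, 0.1, 0.2]
opening: 0.399
grasp_force: 0.0
```

Run:
```python
from h import *
f=grab_frame("top");im=f["img"];print(sense()["eef_pos"],sense()["qpos"])
pickle.dump(f,open("t4.pkl","wb"))
cv2.imwrite("pics/t4.png",cv2.resize(im[140:290,110:330,::-1],None,fx=3.5,fy=3.5,interpolation=cv2.INTER_CUBIC))
```

```text
[339.87623667  98.39735084 342.61800903] [ 2.77081036e-01 -1.93626542e-01  2.02346618e+00  5.44594509e-04
  1.31077181e+00  1.21242998e+00]
```

View pics/t4.png

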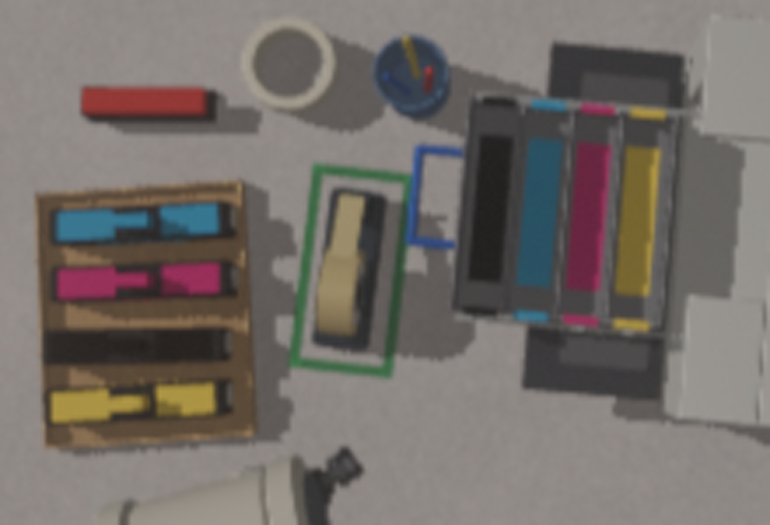

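The drawer is out. The bays run black, cyan, magenta, yellow from the handle, at columns 490–640 in the crop, and the dispenser is well inside the outline. Next I measure the bays and tabs.

```bash
cat > m.py <<'E'
from h import *
xp=np.array([-.077,-.997]);yp=np.array([.997,-.077]);O=np.array([589,-240])
def P(w): return np.c_[(w[:,:2]-O)@xp,(w[:,:2]-O)@yp]
HS=dict(cyan=((92,110,50),(106,255,255)),magenta=((155,110,50),(178,255,255)),yellow=((22,110,50),(32,255,255)))
def tops(f,box=(115,185,190,275)):
    for n,(lo,hi) in HS.items():
        p=pts(mask(f["img"],lo,hi,box))
        if len(p)<30: continue
        w=cast(f,p,51)[:,:2].astype(np.float32);r=cv2.minAreaRect(w);print(n,np.round(r[0],1),np.round(r[1]),round(r[2],1))
E
python3 - <<'E'
from m import *
f=pickle.load(open("t4.pkl","rb"));im=f["img"]
for n,(lo,hi) in HS.items():
    p=pts(mask(im,lo,hi,(240,176,310,227)));w=cast(f,p,103);
    r=cv2.minAreaRect(w[:,:2].astype(np.float32));q=P(w);print("bay",n,len(p),np.round(r[0],1),np.round(r[1]),round(r[2],1),"P med",np.round(np.median(q,0),1),P(np.array([r[0]])))
p=pts(mask(im,(105,130,50),(125,255,255),(225,178,243,215)));q=P(cast(f,p,178));print("handle",np.percentile(q[:,0],[0,10,50]),q[:,1].min(),q[:,1].max())
tops(f)
h=cv2.cvtColor(im,cv2.COLOR_RGB2HSV)
p=pts(mask(im,(0,0,0),(180,255,48),(118,232,180,248)));w=cast(f,p,50)[:,:2].astype(np.float32);print("black",len(p),cv2.minAreaRect(w))
# rim marks at z132 (crop px)
g=lambda L:np.array(L)/3.5+[110-.36,140-.36]
a=g([(548,104),(531,316),(598,108),(580,321),(648,112),(631,326)]);print(P(cast(f,a,132)),cast(f,a,132)[:,:2])
E
```

```text
bay cyan 373 [599.9 -96.1] [ 32. 147.] 85.7 P med [-144.4   -1.4] [[-144.30159221   -0.24018071]]
bay magenta 400 [ 596.2 -146.2] [ 34. 148.] 85.7 P med [-94.2  -1.4] [[-9.40348932e+01 -6.34657593e-02]]
bay yellow 401 [ 593.3 -196. ] [ 34. 149.] 85.6 P med [-44.4  -0.8] [[-44.24664278   0.8748477 ]]
handle [-269.83219188 -268.38304384 -264.78608328] -46.73785166270843 46.46722179584683
cyan [589.3 328.2] [ 32. 171.] 3.8
magenta [527.3 325.7] [ 34. 171.] 2.9
yellow [400.8 326.5] [ 33. 173.] 3.9
black 361 ((461.0387878417969, 323.6884460449219), (29.24580955505371, 184.80995178222656), 0.6775312423706055)
[[-144.80280596  106.73126249]
 [-143.29497103 -106.24512413]
 [ -94.47989877  107.01160093]
 [ -94.56103019 -106.8756158 ]
 [ -44.23528403  107.29150322]
 [ -43.93927538 -107.33029723]] [[ 706.56817399 -103.84146785]
 [ 494.1014403   -88.9446739 ]
 [ 702.97258463 -154.03810456]
 [ 489.72005502 -137.48687467]
 [ 699.3825893  -204.15664528]
 [ 485.36859272 -187.92488091]]
```

Emit:
{"fn": "send_rows", "kwargs": {
  "moves": [
    [[0.025,0.023,-0.014,0,0,-0.056,0.3],[0.025,0.023,-0.014,0,0,-0.056,0.3],[0.025,0.023,-0.014,0,0,-0.056,0.3],[0.025,0.023,-0.014,0,0,-0.056,0.3],[0.025,0.023,-0.014,0,0,-0.056,0.3],[0.025,0.023,-0.014,0,0,-0.056,0.3],[0.025,0.023,-0.014,0,0,-0.056,0.3],[0.025,0.023,-0.014,0,0,-0.056,0.3],[0.025,0.023,-0.014,0,0,-0.056,0.3],[0.025,0.023,-0.014,0,0,-0.056,0.3]]
  ]
}}

```text
clock: 18.5
eef_pos: [592.0, 329.4, 201.2]
tcp_rot: [-3.141, 0.0, 0.055]
contact_force: [0.1, 0.2, -0.4]
opening: 0.65
grasp_force: 0.0
```

Emit:
{"fn": "send_rows", "kwargs": {
  "moves": [
    [[0,0,0,0,0,0,0.3],[0,0,0,0,0,0,0.3]]
  ]
}}

```text
clock: 18.7
eef_pos: [590.6, 328.2, 201.1]
tcp_rot: [3.141, 0.002, 0.059]
contact_force: [-0.4, -0.6, -0.2]
opening: 0.649
grasp_force: 0.0
```

```bash
cat >> m.py <<'E'
def wristtab(n,show=None):
    # tab colour points near the expected tab, on plane z=84 (tab top), vs labels on z=54
    s=sense();f=wristf(s,grab_frame("wrist"));im=f["img"]
    lo,hi=HS[n];p=pts(mask(im,lo,hi));w=cast(f,p,54)[:,:2].astype(np.float32)
    r=cv2.minAreaRect(w);print("tcp",np.round(s["eef_pos"],1),np.round(s["tcp_rot"],3),"labels",len(p),np.round(r[0],1),np.round(r[1]),round(r[2],1))
    if show: cv2.imwrite(show,im[:,:,::-1])
E
python3 -c "
from m import *
wristtab('cyan','pics/w4.png')
f=grab_frame('top');tops(f)"
```

```text
tcp [590.6 328.2 201.1] [3.141e+00 2.000e-03 5.900e-02] labels 5334 [621.9 251.6] [ 86. 334.] 23.7
cyan [590.2 313.3] [ 31. 141.] 4.2
magenta [529.2 303.6] [ 33. 126.] 0.6
yellow [405.  291.9] [ 33. 103.] 0.7
```

View pics/w4.png

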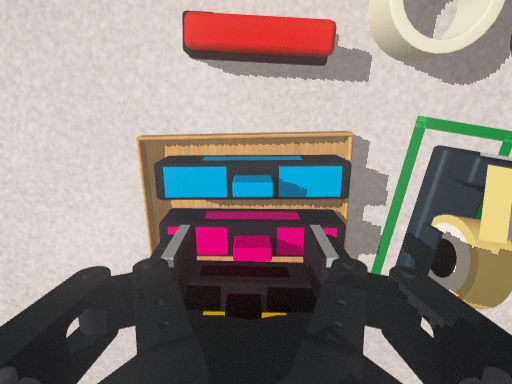

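Run:
```python
from m import *
s=sense();f=wristf(s,dict(grab_frame("wrist")));im=f["img"]
p=pts(mask(im,*HS["cyan"],(150,150,360,205)))
tab=p[(p[:,0]>228)&(p[:,0]<278)&(p[:,1]>174)];print(np.ptp(p,axis=0),p.min(0),p.max(0),tab.min(0),tab.max(0))
lab=p[(p[:,0]<228)|(p[:,0]>278)]
w=cast(f,lab,54)[:,:2];k=w;print("lab rect z54",cv2.minAreaRect(k.astype(np.float32)))
print("tab proj of est",proj(f,[[589.3,328.2,84],[596,346,84],[582,310,84],[582,328,54]]))
```

```text
[178.  41.] [163. 156.] [341. 197.] [231. 175.] [272. 196.]
lab rect z54 ((593.88720703125, 327.13641357421875), (40.30801773071289, 170.90576171875), 3.8363168239593506)
tab proj of est [[250.37353167 189.25807654]
 [230.17048744 180.55650914]
 [270.66123268 198.50484701]
 [250.0524872  188.37705716]]
```

The wrist view shows the cyan cartridge centred at column 252 with its tab at (252,186). Magenta, black and yellow sit below it. I grasp the cyan tab along its length.

Emit:
{"fn": "send_rows", "kwargs": {
  "moves": [
    [[0,-0.001,-0.03,0,0,0.006,0.3],[0,0,-0.035,0,0,0,0.3],[0,0,-0.035,0,0,0,0.3],[0,0,-0.02,0,0,0,0.3],[0,0,-0.006,0,0,0,0.3],[0,0,0,0,0,0,-0.6],[0,0,0,0,0,0,-0.6],[0,0,0,0,0,0,-0.6],[0,0,0,0,0,0,-0.6],[0,0,0,0,0,0,-0.6]]
  ],
  "grip_force": 70
}}

```text
clock: 19.85
eef_pos: [591.8, 327.3, 77.9]
tcp_rot: [-3.141, -0.002, 0.066]
contact_force: [0.1, -0.4, 7.4]
opening: 0.406
grasp_force: 71.0
```

Emit:
{"fn": "send_rows", "kwargs": {
  "moves": [
    [[0,0,0,0,0,0,-0.6],[0,0,0.01,0,0,0,-0.6],[0,0,0.03,0,0,0,-0.6],[0,0,0.04,0,0,0,-0.6],[0,0,0.04,0,0,0,-0.6],[0,0,0.04,0,0,0,-0.6],[0,0,0.04,0,0,0,-0.6],[0,0,0.02,0,0,0,-0.6],[0,0,0,0,0,0,-0.6]]
  ]
}}

```text
clock: 20.75
eef_pos: [592.3, 327.7, 300.7]
tcp_rot: [-3.139, -0.006, 0.066]
contact_force: [-0.4, 0.3, -2.6]
opening: 0.406
grasp_force: 70.7
```

Emit:
{"fn": "send_rows", "kwargs": {
  "moves": [
    [[0.0007,-0.02,0,0,0,0.06,-0.6],[0.0007,-0.037,0,0,0,0.12,-0.6],[0.0007,-0.037,0,0,0,0.13,-0.6],[0.0007,-0.037,0,0,0,0.13,-0.6],[0.0007,-0.037,0,0,0,0.13,-0.6],[0.0007,-0.037,0,0,0,0.13,-0.6],[0.0007,-0.037,0,0,0,0.13,-0.6],[0.0007,-0.037,0,0,0,0.13,-0.6],[0.0007,-0.037,0,0,0,0.13,-0.6],[0.0007,-0.037,0,0,0,0.13,-0.6]]
  ]
}}

```text
clock: 21.75
eef_pos: [596.8, -27.4, 294.4]
tcp_rot: [-3.139, 0.001, 1.291]
contact_force: [0.4, 0.4, -3.1]
opening: 0.404
grasp_force: 70.7
```

Emit:
{"fn": "send_rows", "kwargs": {
  "moves": [
    [[0,-0.037,0,0,0,0.12,-0.6],[0,-0.025,-0.02,0,0,0.08,-0.6],[0,-0.008,-0.03,0,0,0,-0.6],[0,0,-0.02,0,0,0,-0.6],[0,0,0,0,0,0,-0.6],[0,0,0,0,0,0,-0.6]]
  ]
}}

```text
clock: 22.35
eef_pos: [597.4, -95.8, 225.5]
tcp_rot: [-3.139, -0.0, 1.486]
contact_force: [0.7, -0.5, -2.9]
opening: 0.406
grasp_force: 70.7
```

Emit:
{"fn": "send_rows", "kwargs": {
  "moves": [
    [[0.0027,-0.0006,0,0,0,0.008,-0.6],[0,0,-0.008,0,0,0,-0.6],[0,0,-0.008,0,0,0,-0.6],[0,0,-0.008,0,0,0,-0.6],[0,0,-0.008,0,0,0,-0.6],[0,0,0,0,0,0,-0.6]]
  ]
}}

```text
clock: 22.95
eef_pos: [599.8, -96.4, 192.8]
tcp_rot: [-3.139, -0.0, 1.494]
contact_force: [-1.2, -0.4, -3.1]
opening: 0.403
grasp_force: 70.8
```

Emit:
{"fn": "send_rows", "kwargs": {
  "moves": [
    [[0,0,-0.006,0,0,0,-0.6],[0,0,-0.006,0,0,0,-0.6],[0,0,-0.003,0,0,0,-0.6],[0,0,0,0,0,0,-0.6]]
  ]
}}

```text
clock: 23.35
eef_pos: [600.4, -96.6, 178.8]
tcp_rot: [-3.141, -0.0, 1.494]
contact_force: [-0.4, -0.7, -3.7]
opening: 0.402
grasp_force: 70.9
```

Emit:
{"fn": "send_rows", "kwargs": {
  "moves": [
    [[0,0,-0.0015,0,0,0,-0.6],[0,0,-0.0015,0,0,0,-0.6],[0,0,0,0,0,0,-0.6]]
  ]
}}

```text
clock: 23.65
eef_pos: [600.7, -96.6, 176.3]
tcp_rot: [-3.142, 0.0, 1.494]
contact_force: [0.8, -0.5, -2.6]
opening: 0.408
grasp_force: 70.9
```

Emit:
{"fn": "send_rows", "kwargs": {
  "moves": [
    [[0,0,0,0,0,0,0.2],[0,0,0,0,0,0,0.2],[0,0,0,0,0,0,0.2],[0,0,0.01,0,0,0,0.2],[0,0,0.03,0,0,0,0.3],[0,0,0.04,0,0,0,0.3],[0,0.01,0.03,0,0,-0.05,0.3],[-0.007,0.035,0,0,0,-0.13,0.3],[-0.007,0.035,0,0,0,-0.13,0.3],[-0.007,0.035,0,0,0,-0.13,0.3]]
  ]
}}

```text
clock: 24.65
eef_pos: [579.6, 19.3, 287.7]
tcp_rot: [3.14, -0.001, 1.048]
contact_force: [0.4, -0.5, -0.3]
opening: 0.649
grasp_force: 0.0
```

Emit:
{"fn": "send_rows", "kwargs": {
  "moves": [
    [[-0.007,0.035,0,0,0,-0.13,0.3],[-0.007,0.035,0,0,0,-0.13,0.3],[-0.007,0.035,0,0,0,-0.13,0.3],[-0.007,0.035,0,0,0,-0.13,0.3],[-0.007,0.035,0,0,0,-0.13,0.3],[-0.007,0.035,0,0,0,-0.13,0.3],[-0.007,0.035,0,0,0,-0.13,0.3],[0,0.03,-0.02,0,0,-0.08,0.3],[0,0.02,-0.02,0,0,0,0.3],[0,0,0,0,0,0,0.3]]
  ]
}}

```text
clock: 25.65
eef_pos: [529.3, 315.1, 244.5]
tcp_rot: [3.141, 0.003, 0.066]
contact_force: [-0.1, -1.5, 0.5]
opening: 0.645
grasp_force: 0.0
```

```bash
cat >> m.py <<'E'
def look(name,cy):
    # tab (z84) -x edge & column centre, around expected centre cy=(x,y)
    s=sense();f=wristf(s,dict(grab_frame("wrist")));im=f["img"]
    p=pts(mask(im,*HS[name]));a=proj(f,[[cy[0],cy[1],84]])[0]
    w=cast(f,p,54);k=(abs(w[:,0]-cy[0])<30)&(abs(w[:,1]-cy[1])<110);p=p[k]
    lab=p[abs(p[:,0]-a[0])>30];r=cast(f,p,54)[:,:2]
    print("tcp",np.round(s["eef_pos"],1),np.round(s["tcp_rot"],3),"cols",p[:,0].min(),p[:,0].max())
    t=p[abs(p[:,0]-a[0])<30];cols=np.unique(t[:,0])
    t84=cast(f,[[a[0],t[:,1].max()]],84)[0];print("tab -x edge x=",t84[0],"=> centre x",t84[0]+7, "y lab",cast(f,[[(p[:,0].min()+p[:,0].max())/2,a[1]]],54)[0][1], "lab rect",cv2.minAreaRect(cast(f,lab,54)[:,:2].astype(np.float32)))
    return f
E
python3 - <<'E'
from m import *
f=grab_frame("top");tops(f)
f2=look("magenta",(528,326))
im=f["img"];cv2.imwrite("pics/t5.png",np.hstack([cv2.resize(im[140:290,110:330,::-1],None,fx=1.8,fy=2,interpolation=cv2.INTER_CUBIC),cv2.resize(f2["img"][:,:,::-1],(400,300))]))
E
```

```text
magenta [527.6 312.8] [ 34. 145.] 2.9
yellow [405.  290.1] [33. 99.] 0.7
tcp [530.  314.  245.8] [3.141e+00 2.000e-03 6.600e-02] cols 164.0 320.0
tab -x edge x= 518.4434480380833 => centre x 525.4434480380833 y lab 323.1711907201993 lab rect ((531.3743896484375, 323.8076171875), (40.71245574951172, 171.18655395507812), 3.0366904735565186)
```

View pics/t5.png

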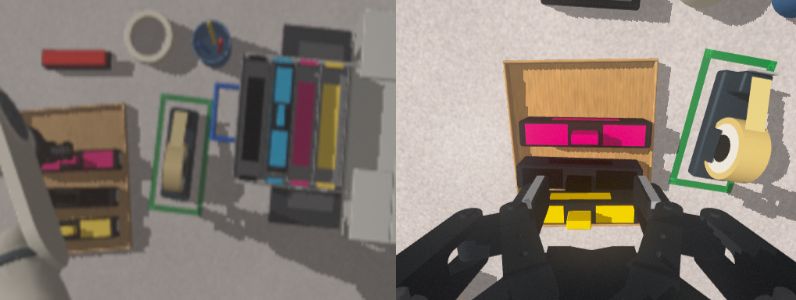

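The cyan cartridge sits in its bay. The magenta one is centred at about (527.5, 324.7).

Emit:
{"fn": "send_rows", "kwargs": {
  "moves": [
    [[-0.0025,0.0107,-0.03,0,0,-0.01,0.3],[0,0,-0.045,0,0,0,0.3],[0,0,-0.045,0,0,0,0.3],[0,0,-0.03,0,0,0,0.3],[0,0,-0.015,0,0,0,0.3],[0,0,-0.005,0,0,0,0.3],[0,0,0,0,0,0,-0.6],[0,0,0,0,0,0,-0.6],[0,0,0,0,0,0,-0.6],[0,0,0,0,0,0,-0.6]]
  ],
  "grip_force": 70
}}

```text
clock: 26.75
eef_pos: [529.6, 324.7, 78.3]
tcp_rot: [-3.14, -0.003, 0.054]
contact_force: [-0.5, -1.8, 6.9]
opening: 0.403
grasp_force: 70.9
```

Emit:
{"fn": "send_rows", "kwargs": {
  "moves": [
    [[0,0,0,0,0,0,-0.6],[0,0,0,0,0,0,-0.6],[0,0,0.01,0,0,0,-0.6],[0,0,0.03,0,0,0,-0.6],[0,0,0.04,0,0,0,-0.6],[0,0,0.04,0,0,0,-0.6],[0,0,0.04,0,0,0,-0.6],[0,0,0.04,0,0,0,-0.6],[0,0,0.02,0,0,0,-0.6],[0,0,0,0,0,0,-0.6]]
  ]
}}

```text
clock: 27.75
eef_pos: [529.4, 324.9, 300.7]
tcp_rot: [-3.138, -0.006, 0.054]
contact_force: [1.4, 0.8, -1.6]
opening: 0.406
grasp_force: 70.5
```

Emit:
{"fn": "send_rows", "kwargs": {
  "moves": [
    [[0.003,-0.02,0,0,0,0.05,-0.6],[0.006,-0.038,0,0,0,0.11,-0.6],[0.006,-0.038,0,0,0,0.12,-0.6],[0.006,-0.038,0,0,0,0.12,-0.6],[0.006,-0.038,0,0,0,0.12,-0.6],[0.006,-0.038,0,0,0,0.12,-0.6],[0.006,-0.038,0,0,0,0.12,-0.6],[0.006,-0.038,0,0,0,0.12,-0.6],[0.006,-0.038,0,0,0,0.12,-0.6],[0.006,-0.038,0,0,0,0.12,-0.6]]
  ]
}}

```text
clock: 28.75
eef_pos: [584.2, -39.4, 294.7]
tcp_rot: [-3.139, 0.001, 1.179]
contact_force: [0.5, -0.2, -2.7]
opening: 0.405
grasp_force: 70.5
```

Emit:
{"fn": "send_rows", "kwargs": {
  "moves": [
    [[0.005,-0.038,0,0,0,0.12,-0.6],[0.005,-0.038,0,0,0,0.12,-0.6],[0,-0.026,0,0,0,0.08,-0.6],[0,-0.006,-0.02,0,0,0,-0.6],[0,0,-0.03,0,0,0,-0.6],[0,0,-0.02,0,0,0,-0.6],[0,0,0,0,0,0,-0.6],[0,0,0,0,0,0,-0.6]]
  ]
}}

```text
clock: 29.55
eef_pos: [594.7, -145.7, 225.6]
tcp_rot: [-3.14, -0.0, 1.494]
contact_force: [0.9, -0.5, -2.9]
opening: 0.405
grasp_force: 70.5
```

Emit:
{"fn": "send_rows", "kwargs": {
  "moves": [
    [[0.0015,0.0004,-0.004,0,0,0,-0.6],[0,0,-0.009,0,0,0,-0.6],[0,0,-0.009,0,0,0,-0.6],[0,0,-0.009,0,0,0,-0.6],[0,0,-0.008,0,0,0,-0.6],[0,0,-0.006,0,0,0,-0.6],[0,0,-0.003,0,0,0,-0.6],[0,0,-0.0015,0,0,0,-0.6],[0,0,0,0,0,0,-0.6]]
  ]
}}

```text
clock: 30.45
eef_pos: [596.8, -145.5, 176.8]
tcp_rot: [3.142, 0.0, 1.494]
contact_force: [0.1, 1.1, -2.5]
opening: 0.405
grasp_force: 70.6
```

Emit:
{"fn": "send_rows", "kwargs": {
  "moves": [
    [[0,0,0,0,0,0,0.2],[0,0,0,0,0,0,0.2],[0,0,0,0,0,0,0.2],[0,0,0.01,0,0,0,0.2],[0,0,0.03,0,0,0,0.3],[0,0,0.04,0,0,0,0.3],[0,0.01,0.03,0,0,-0.05,0.3],[-0.013,0.035,0,0,0,-0.13,0.3],[-0.013,0.035,0,0,0,-0.13,0.3],[-0.013,0.035,0,0,0,-0.13,0.3]]
  ]
}}

```text
clock: 31.45
eef_pos: [557.4, -29.6, 288.2]
tcp_rot: [3.14, -0.001, 1.048]
contact_force: [-0.4, 0.3, 0.7]
opening: 0.646
grasp_force: 0.0
```

Emit:
{"fn": "send_rows", "kwargs": {
  "moves": [
    [[-0.013,0.035,0,0,0,-0.13,0.3],[-0.013,0.035,0,0,0,-0.13,0.3],[-0.013,0.035,0,0,0,-0.13,0.3],[-0.013,0.035,0,0,0,-0.13,0.3],[-0.013,0.035,0,0,0,-0.13,0.3],[-0.013,0.035,0,0,0,-0.13,0.3],[-0.013,0.035,0,0,0,-0.13,0.3],[0,0.035,0,0,0,-0.08,0.3],[0,0.03,0,0,0,0,0.3],[0,0,0,0,0,0,0.3]]
  ]
}}

```text
clock: 32.45
eef_pos: [466.8, 282.6, 287.9]
tcp_rot: [-3.14, -0.001, 0.067]
contact_force: [0.6, -1.3, -0.2]
opening: 0.653
grasp_force: 0.0
```

Run:
```python
from m import *
f=grab_frame("top");tops(f)
s=sense();f2=wristf(s,dict(grab_frame("wrist")));print(s["eef_pos"],s["tcp_rot"])
im=f2["img"].copy()
for x,y,z in[(463,324,84),(456,306,84),(456,342,84),(444,229,54),(444,419,54),(482,229,54),(482,419,54)]:
    q=proj(f2,[x,y,z])[0];cv2.circle(im,tuple(int(v) for v in q),3,(0,255,0),1)
im=np.clip(im.astype(int)*1.6,0,255).astype(np.uint8)
t=f["img"]
cv2.imwrite("pics/t6.png",np.hstack([cv2.resize(t[170:230,225:315,::-1],(288,384),interpolation=cv2.INTER_CUBIC),im[:,:,::-1]]))
```

```text
yellow [405.  293.8] [ 33. 107.] 0.7
[466.59893068 280.85083698 287.59436847] [-3.14120634e+00 -7.47994963e-04  6.65545520e-02]
```

View pics/t6.png

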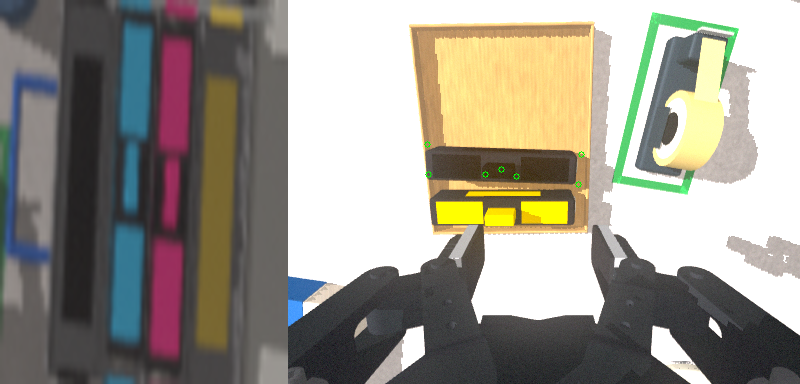

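Magenta is seated next to cyan. Black lies at about (502,168) in the shown wrist view, so I segment it.

Run:
```python
from m import *
s=sense();f=wristf(s,dict(grab_frame("wrist")));im=f["img"]
g=mask(im,(0,0,0),(180,255,75),(135,140,292,188))
n,l,st,_=cv2.connectedComponentsWithStats(g);i=1+np.argmax(st[1:,4]);p=pts(l==i);print(st[i])
# bottom row edge (= -x top edge, z54) at columns left/right of tab; side ends
def edge(c): q=p[abs(p[:,0]-c)<2];return [c,q[:,1].max()+.5]
e=[edge(c) for c in(155,170,185,250,265,280)];w=cast(f,e,54);print(np.round(w[:,:2],1),e)
a=np.polyfit(w[:,1],w[:,0],1);print("slope",a[0])
mid=cast(f,[[(p[:,0].min()+p[:,0].max()+1)/2,170]],54)[0];print("ends",p[:,0].min(),p[:,0].max(),"y",mid[1],"x centre",np.polyval(a,mid[1])+19)
yl=pts(mask(im,*HS["yellow"],(135,185,300,232)));lo=yl[yl[:,0]<195];hi=yl[yl[:,0]>235]
for q in(lo,hi):
    q=q[q[:,1]>198];print("yl",np.round(cv2.minAreaRect(cast(f,q,54)[:,:2].astype(np.float32)),1) if 0 else cv2.minAreaRect(cast(f,q,54)[:,:2].astype(np.float32)))
```

```text
[ 136  146  152   38 4986]
[[439.2 399.1]
 [440.4 380.2]
 [440.4 361.2]
 [443.2 279.1]
 [443.1 260. ]
 [444.4 241.1]] [[155, np.float32(179.5)], [170, np.float32(179.5)], [185, np.float32(180.5)], [250, np.float32(182.5)], [265, np.float32(183.5)], [280, np.float32(183.5)]]
slope -0.029927945132857448
ends 136.0 287.0 y 327.6226814889688 x centre 460.54430192972643
yl ((396.74224853515625, 379.8172912597656), (30.310195922851562, 61.27387237548828), 3.782679796218872)
yl ((404.8516845703125, 267.3232116699219), (31.65068244934082, 55.21859359741211), 3.7826826572418213)
```

Emit:
{"fn": "send_rows", "kwargs": {
  "moves": [
    [[-0.0035,0.022,-0.03,0,0,-0.02,0.3],[-0.003,0.0214,-0.035,0,0,-0.02,0.3],[0,0,-0.045,0,0,0,0.3],[0,0,-0.045,0,0,0,0.3],[0,0,-0.032,0,0,0,0.3],[0,0,-0.018,0,0,0,0.3],[0,0,-0.0075,0,0,0,0.3],[0,0,0,0,0,0,0.3]]
  ],
  "grip_force": 70
}}

```text
clock: 33.4
eef_pos: [460.3, 321.8, 74.0]
tcp_rot: [3.141, 0.001, 0.023]
contact_force: [0.5, 0.0, 0.6]
opening: 0.649
grasp_force: 0.0
```

Emit:
{"fn": "send_rows", "kwargs": {
  "moves": [
    [[0,0,0,0,0,0,-0.6],[0,0,0,0,0,0,-0.6],[0,0,0,0,0,0,-0.6],[0,0,0,0,0,0,-0.6],[0,0,0,0,0,0,-0.6],[0,0,0,0,0,0,-0.6]]
  ]
}}

```text
clock: 34.0
eef_pos: [461.6, 323.6, 76.3]
tcp_rot: [-3.14, -0.003, 0.024]
contact_force: [0.5, -0.2, 7.1]
opening: 0.406
grasp_force: 70.9
```

Emit:
{"fn": "send_rows", "kwargs": {
  "moves": [
    [[0,0,0.01,0,0,0,-0.6],[0,0,0.03,0,0,0,-0.6],[0,0,0.04,0,0,0,-0.6],[0,0,0.04,0,0,0,-0.6],[0,0,0.04,0,0,0,-0.6],[0,0,0.04,0,0,0,-0.6],[0,0,0.02,0,0,0,-0.6],[0,0,0,0,0,0,-0.6]]
  ]
}}

```text
clock: 34.8
eef_pos: [461.3, 323.6, 298.5]
tcp_rot: [-3.138, -0.005, 0.024]
contact_force: [0.3, -0.1, -1.8]
opening: 0.408
grasp_force: 70.6
```

Emit:
{"fn": "send_rows", "kwargs": {
  "moves": [
    [[0.006,-0.015,0,0,0,0.06,-0.6],[0.013,-0.033,0,0,0,0.13,-0.6],[0.013,-0.033,0,0,0,0.13,-0.6],[0.013,-0.033,0,0,0,0.13,-0.6],[0.013,-0.033,0,0,0,0.13,-0.6],[0.013,-0.033,0,0,0,0.13,-0.6],[0.013,-0.033,0,0,0,0.13,-0.6],[0.013,-0.033,0,0,0,0.13,-0.6],[0.013,-0.033,0,0,0,0.13,-0.6],[0.013,-0.033,0,0,0,0.13,-0.6]]
  ]
}}

```text
clock: 35.8
eef_pos: [582.5, 9.4, 292.7]
tcp_rot: [-3.139, 0.001, 1.259]
contact_force: [0.5, 0.3, -2.7]
opening: 0.404
grasp_force: 70.5
```

Emit:
{"fn": "send_rows", "kwargs": {
  "moves": [
    [[0.012,-0.033,0,0,0,0.13,-0.6],[0.007,-0.02,0,0,0,0.08,-0.6],[0.001,-0.005,0,0,0,0.03,-0.6],[0,0,0,0,0,0,-0.6],[0,0,-0.02,0,0,0,-0.6],[0,0,-0.03,0,0,0,-0.6],[0,0,0,0,0,0,-0.6],[0,0,0,0,0,0,-0.6]]
  ]
}}

```text
clock: 36.6
eef_pos: [602.5, -46.5, 243.9]
tcp_rot: [-3.139, -0.0, 1.494]
contact_force: [0.0, 0.4, -1.7]
opening: 0.406
grasp_force: 70.7
```

Emit:
{"fn": "send_rows", "kwargs": {
  "moves": [
    [[0.0013,0,-0.008,0,0,0,-0.6],[0,0,-0.012,0,0,0,-0.6],[0,0,-0.012,0,0,0,-0.6],[0,0,-0.01,0,0,0,-0.6],[0,0,0,0,0,0,-0.6]]
  ]
}}

```text
clock: 37.1
eef_pos: [603.4, -47.1, 200.3]
tcp_rot: [-3.138, 0.0, 1.494]
contact_force: [-0.0, 0.1, -2.8]
opening: 0.408
grasp_force: 70.8
```

Emit:
{"fn": "send_rows", "kwargs": {
  "moves": [
    [[0,0,-0.008,0,0,0,-0.6],[0,0,-0.008,0,0,0,-0.6],[0,0,-0.006,0,0,0,-0.6],[0,0,-0.003,0,0,0,-0.6],[0,0,-0.001,0,0,0,-0.6],[0,0,0,0,0,0,-0.6]]
  ]
}}

```text
clock: 37.7
eef_pos: [604.6, -47.2, 176.4]
tcp_rot: [3.142, 0.0, 1.494]
contact_force: [0.0, -0.4, -2.1]
opening: 0.404
grasp_force: 70.9
```

Emit:
{"fn": "send_rows", "kwargs": {
  "moves": [
    [[0,0,-0.0015,0,0,0,-0.6],[0,0,0,0,0,0,-0.6],[0,0,0,0,0,0,0.2],[0,0,0,0,0,0,0.2],[0,0,0,0,0,0,0.2],[0,0,0.01,0,0,0,0.2],[0,0,0.03,0,0,0,0.3],[0,0,0.04,0,0,0,0.3],[-0.005,0.01,0.03,0,0,-0.05,0.3],[-0.02,0.033,0,0,0,-0.13,0.3]]
  ]
}}

```text
clock: 38.7
eef_pos: [583.1, -5.5, 290.6]
tcp_rot: [3.132, -0.002, 1.309]
contact_force: [0.6, 1.3, 0.0]
opening: 0.651
grasp_force: 0.0
```

Emit:
{"fn": "send_rows", "kwargs": {
  "moves": [
    [[-0.02,0.033,0,0,0,-0.13,0.3],[-0.02,0.033,0,0,0,-0.13,0.3],[-0.02,0.033,0,0,0,-0.13,0.3],[-0.02,0.033,0,0,0,-0.13,0.3],[-0.02,0.033,0,0,0,-0.13,0.3],[-0.02,0.033,0,0,0,-0.13,0.3],[-0.02,0.033,0,0,0,-0.13,0.3],[-0.02,0.033,0,0,0,-0.13,0.3],[-0.02,0.033,0,0,0,-0.13,0.3],[0,0.02,0,0,0,-0.08,0.3]]
  ]
}}

```text
clock: 39.7
eef_pos: [397.5, 314.8, 285.9]
tcp_rot: [-3.141, -0.0, 0.061]
contact_force: [0.2, -0.4, 0.5]
opening: 0.649
grasp_force: 0.0
```

Emit:
{"fn": "send_rows", "kwargs": {
  "moves": [
    [[0,0,0,0,0,0,0.3],[0,0,0,0,0,0,0.3]]
  ]
}}

```text
clock: 39.9
eef_pos: [399.5, 312.8, 285.3]
tcp_rot: [3.141, -0.0, 0.067]
contact_force: [-0.5, -0.5, 0.4]
opening: 0.652
grasp_force: 0.0
```

Run:
```python
from m import *
f=grab_frame("top")
s=sense();f2=wristf(s,dict(grab_frame("wrist")));print(s["eef_pos"],s["tcp_rot"]);im=f2["img"]
t=f["img"]
yl=pts(mask(im,*HS["yellow"]));w=cast(f2,yl,54);k=(abs(w[:,1]-325)<110)&(abs(w[:,0]-405)<60);yl=yl[k]
print(yl.min(0),yl.max(0),cv2.minAreaRect(w[k][:,:2].astype(np.float32)))
cv2.imwrite("pics/t7.png",np.hstack([cv2.resize(t[170:230,225:315,::-1],(288,384),interpolation=cv2.INTER_CUBIC),im[:,:,::-1]]))
```

```text
[399.64224575 312.239167   285.19424585] [ 3.14127300e+00 -2.04687236e-04  6.57785531e-02]
[171. 145.] [310. 176.] ((403.6013488769531, 325.06829833984375), (38.615203857421875, 171.05233764648438), 3.7890655994415283)
```

View pics/t7.png

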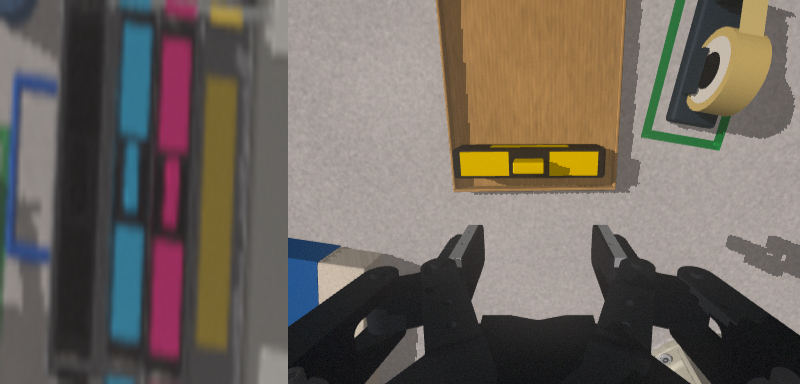

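Black is in its bay and yellow is alone in the carton, with its tab at (528,166).

Emit:
{"fn": "send_rows", "kwargs": {
  "moves": [
    [[0.0005,0.0133,-0.03,0,0,0,0.3],[0,0,-0.035,0,0,0,0.3],[0,0,-0.045,0,0,0,0.3],[0,0,-0.045,0,0,0,0.3],[0,0,-0.032,0,0,0,0.3],[0,0,-0.016,0,0,0,0.3],[0,0,-0.007,0,0,0,0.3],[0,0,0,0,0,0,0.3]]
  ],
  "grip_force": 70
}}

```text
clock: 40.8
eef_pos: [400.2, 325.3, 74.5]
tcp_rot: [3.141, 0.001, 0.063]
contact_force: [0.0, -0.6, -0.2]
opening: 0.652
grasp_force: 0.0
```

Emit:
{"fn": "send_rows", "kwargs": {
  "moves": [
    [[0,0,0,0,0,0,-0.6],[0,0,0,0,0,0,-0.6],[0,0,0,0,0,0,-0.6],[0,0,0,0,0,0,-0.6],[0,0,0,0,0,0,-0.6],[0,0,0,0,0,0,-0.6]]
  ]
}}

```text
clock: 41.4
eef_pos: [400.9, 326.4, 76.4]
tcp_rot: [-3.141, -0.002, 0.064]
contact_force: [-0.0, -3.3, 6.6]
opening: 0.409
grasp_force: 70.9
```

Emit:
{"fn": "send_rows", "kwargs": {
  "moves": [
    [[0,0,0.01,0,0,0,-0.6],[0,0,0.03,0,0,0,-0.6],[0,0,0.04,0,0,0,-0.6],[0,0,0.04,0,0,0,-0.6],[0,0,0.04,0,0,0,-0.6],[0,0,0.04,0,0,0,-0.6],[0,0,0.02,0,0,0,-0.6],[0,0,0,0,0,0,-0.6]]
  ]
}}

```text
clock: 42.2
eef_pos: [401.1, 327.2, 298.9]
tcp_rot: [-3.137, -0.005, 0.064]
contact_force: [0.0, 0.9, -3.3]
opening: 0.405
grasp_force: 70.9
```

Emit:
{"fn": "send_rows", "kwargs": {
  "moves": [
    [[0.006,-0.015,0,0,0,0.05,-0.6],[0.014,-0.037,0,0,0,0.1,-0.6],[0.014,-0.037,0,0,0,0.11,-0.6],[0.014,-0.037,0,0,0,0.11,-0.6],[0.014,-0.037,0,0,0,0.11,-0.6],[0.014,-0.037,0,0,0,0.11,-0.6],[0.014,-0.037,0,0,0,0.11,-0.6],[0.014,-0.037,0,0,0,0.11,-0.6],[0.014,-0.037,0,0,0,0.11,-0.6],[0.014,-0.037,0,0,0,0.11,-0.6]]
  ]
}}

```text
clock: 43.2
eef_pos: [531.4, -23.3, 293.4]
tcp_rot: [-3.14, 0.001, 1.098]
contact_force: [0.1, 0.3, -2.7]
opening: 0.4
grasp_force: 70.9
```

Emit:
{"fn": "send_rows", "kwargs": {
  "moves": [
    [[0.014,-0.037,0,0,0,0.11,-0.6],[0.014,-0.037,0,0,0,0.11,-0.6],[0.014,-0.037,0,0,0,0.1,-0.6],[0.013,-0.037,0,0,0,0.08,-0.6],[0.004,-0.02,0,0,0,0,-0.6],[0,-0.006,0,0,0,0,-0.6],[0,0,-0.02,0,0,0,-0.6],[0,0,-0.03,0,0,0,-0.6],[0,0,-0.01,0,0,0,-0.6],[0,0,0,0,0,0,-0.6]]
  ]
}}

```text
clock: 44.2
eef_pos: [589.5, -194.5, 232.9]
tcp_rot: [-3.137, -0.001, 1.494]
contact_force: [0.8, -0.6, -3.2]
opening: 0.405
grasp_force: 70.9
```

Emit:
{"fn": "send_rows", "kwargs": {
  "moves": [
    [[0.0025,-0.0008,0,0,0,0,-0.6],[0,0,-0.01,0,0,0,-0.6],[0,0,-0.01,0,0,0,-0.6],[0,0,-0.01,0,0,0,-0.6],[0,0,-0.005,0,0,0,-0.6],[0,0,0,0,0,0,-0.6]]
  ]
}}

```text
clock: 44.8
eef_pos: [592.9, -196.4, 198.6]
tcp_rot: [-3.14, -0.001, 1.494]
contact_force: [-0.4, 0.2, -2.5]
opening: 0.409
grasp_force: 71.1
```

Emit:
{"fn": "send_rows", "kwargs": {
  "moves": [
    [[0,0,-0.008,0,0,0,-0.6],[0,0,-0.007,0,0,0,-0.6],[0,0,-0.005,0,0,0,-0.6],[0,0,-0.002,0,0,0,-0.6],[0,0,0,0,0,0,-0.6],[0,0,0,0,0,0,-0.6]]
  ]
}}

```text
clock: 45.4
eef_pos: [593.7, -196.7, 178.0]
tcp_rot: [3.141, 0.0, 1.494]
contact_force: [0.1, 0.0, -2.5]
opening: 0.409
grasp_force: 71.1
```

Lower it the last 2.5 mm, release, and rise to look.

Emit:
{"fn": "send_rows", "kwargs": {
  "moves": [
    [[0,0,-0.0025,0,0,0,-0.6],[0,0,0,0,0,0,-0.6],[0,0,0,0,0,0,0.2],[0,0,0,0,0,0,0.2],[0,0,0,0,0,0,0.2],[0,0,0.01,0,0,0,0.2],[0,0,0.03,0,0,0,0.2],[0,0.01,0.04,0,0,0,0.2],[0,0.03,0.04,0,0,-0.12,0],[0,0.035,0,0,0,-0.13,-0.2]]
  ]
}}

```text
clock: 46.4
eef_pos: [596.4, -122.2, 302.5]
tcp_rot: [3.131, -0.001, 1.237]
contact_force: [1.0, 0.2, 0.2]
opening: 0.396
grasp_force: 0.0
```

Emit:
{"fn": "send_rows", "kwargs": {
  "moves": [
    [[0.002,0.035,0,0,0,-0.13,-0.2],[0.002,0.035,0,0,0,-0.13,-0.2],[0.002,0.035,0,0,0,-0.13,-0.2],[0.002,0.035,0,0,0,-0.14,-0.2],[0.002,0.025,0,0,0,-0.14,-0.2],[0.002,0.015,0,0,0,-0.14,-0.2],[0.002,0,0,0,0,-0.14,-0.2],[0.002,0,0,0,0,-0.14,-0.2],[0,0,0,0,0,-0.14,-0.2],[0,0,0,0,0,-0.14,-0.2]]
  ]
}}

```text
clock: 47.4
eef_pos: [609.7, 58.5, 296.3]
tcp_rot: [-3.141, -0.001, -0.132]
contact_force: [1.1, -0.5, 0.2]
opening: 0.403
grasp_force: 0.0
```

Emit:
{"fn": "send_rows", "kwargs": {
  "moves": [
    [[0,0,0,0,0,-0.05,-0.2],[0,0,0,0,0,0,-0.2],[0,0,0,0,0,0,-0.2]]
  ]
}}

```text
clock: 47.7
eef_pos: [609.6, 58.3, 296.0]
tcp_rot: [-3.141, -0.001, -0.174]
contact_force: [-0.7, 0.4, 0.1]
opening: 0.4
grasp_force: 0.0
```

Run:
```python
from m import *
s=sense();f2=wristf(s,dict(grab_frame("wrist")));print(s["eef_pos"],s["tcp_rot"],s["opening"]);im=f2["img"]
t=grab_frame("side")["img"]
p=pts(mask(im,(108,150,60),(125,255,255)));w=cast(f2,p,178);q=P(w);k=(abs(q[:,1])<60)&(q[:,0]<-220)&(q[:,0]>-290);print(np.percentile(q[k][:,0],[1,30,50]),q[k][:,1].min(),q[k][:,1].max())
cv2.imwrite("pics/t8.png",np.hstack([cv2.resize(t[160:260,180:280,::-1],(288,384),interpolation=cv2.INTER_CUBIC),im[:,:,::-1]]))
```

```text
[609.60021568  58.34540759 295.99759371] [-3.14144377e+00 -5.92930557e-04 -1.74409086e-01] 0.40008195609121056
[-266.90814995 -261.8354192  -258.38425226] -50.442206775095286 49.55299649473191
```

View pics/t8.png

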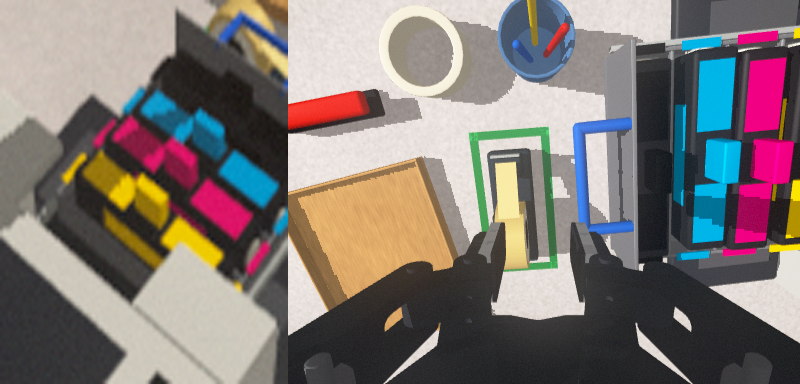

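All four cartridges stand in their own bays at equal height: cyan, magenta and yellow at (715,160), (765,160) and (795,200), with black dark in the first bay. I regrip the handle and push the drawer home.

Emit:
{"fn": "send_rows", "kwargs": {
  "moves": [
    [[0,-0.018,0,0,0,0.05,-0.1],[0,-0.018,-0.01,0,0,0.047,-0.1],[0,0,-0.03,0,0,0,-0.1],[0,0,-0.035,0,0,0,-0.1],[0,0,-0.025,0,0,0,-0.1],[0,0,-0.01,0,0,0,-0.1],[0,0,-0.004,0,0,0,-0.1],[0,0,0,0,0,0,-0.1]]
  ],
  "grip_force": 40
}}

```text
clock: 48.6
eef_pos: [610.0, 22.4, 181.9]
tcp_rot: [-3.142, -0.001, -0.079]
contact_force: [0.2, 0.1, -0.5]
opening: 0.45
grasp_force: 0.0
```

Emit:
{"fn": "send_rows", "kwargs": {
  "moves": [
    [[0,0,0,0,0,0,-1],[0,0,0,0,0,0,-1],[0,0,0,0,0,0,-1],[0,0,0,0,0,0,-1],[0,0,0,0,0,0,-1],[0,0,0,0,0,0,-1]]
  ]
}}

```text
clock: 49.2
eef_pos: [610.3, 22.0, 182.8]
tcp_rot: [3.141, -0.002, -0.079]
contact_force: [-0.4, -2.7, 6.8]
opening: 0.1
grasp_force: 39.2
```

Emit:
{"fn": "send_rows", "kwargs": {
  "moves": [
    [[-0.0004,-0.005,0,0,0,0,-1],[-0.0008,-0.01,0,0,0,0,-1],[-0.0011,-0.015,0,0,0,0,-1],[-0.0011,-0.015,0,0,0,0,-1],[-0.0011,-0.015,0,0,0,0,-1],[-0.0011,-0.015,0,0,0,0,-1],[-0.0011,-0.015,0,0,0,0,-1],[-0.0011,-0.015,0,0,0,0,-1],[-0.0011,-0.015,0,0,0,0,-1],[-0.0011,-0.015,0,0,0,0,-1]]
  ]
}}

```text
clock: 50.2
eef_pos: [600.3, -112.4, 182.9]
tcp_rot: [-3.14, -0.002, -0.079]
contact_force: [0.1, 4.0, 6.3]
opening: 0.097
grasp_force: 39.5
```

Emit:
{"fn": "send_rows", "kwargs": {
  "moves": [
    [[-0.0011,-0.015,0,0,0,0,-1],[-0.0011,-0.015,0,0,0,0,-1],[-0.0011,-0.015,0,0,0,0,-1],[-0.0011,-0.015,0,0,0,0,-1],[-0.0011,-0.015,0,0,0,0,-1],[-0.0011,-0.015,0,0,0,0,-1],[-0.0011,-0.015,0,0,0,0,-1],[-0.0011,-0.015,0,0,0,0,-1],[-0.0008,-0.01,0,0,0,0,-1],[-0.0004,-0.005,0,0,0,0,-1]]
  ]
}}

```text
clock: 51.2
eef_pos: [590.2, -248.2, 182.9]
tcp_rot: [-3.141, -0.002, -0.08]
contact_force: [-0.3, 3.4, 5.9]
opening: 0.099
grasp_force: 39.7
```

Emit:
{"fn": "send_rows", "kwargs": {
  "moves": [
    [[-0.0005,-0.006,0,0,0,0,-1],[-0.0003,-0.004,0,0,0,0,-1],[0,0,0,0,0,0,-1],[0,0,0,0,0,0,-1]]
  ]
}}

```text
clock: 51.6
eef_pos: [589.4, -258.2, 182.9]
tcp_rot: [3.141, -0.002, -0.079]
contact_force: [-1.6, -1.9, 5.9]
opening: 0.094
grasp_force: 39.6
```

Emit:
{"fn": "send_rows", "kwargs": {
  "moves": [
    [[-0.0002,-0.003,0,0,0,0,-1],[-0.0002,-0.002,0,0,0,0,-1],[0,0,0,0,0,0,-1],[0,0,0,0,0,0,-1]]
  ]
}}

```text
clock: 52.0
eef_pos: [589.1, -262.3, 182.9]
tcp_rot: [-3.141, -0.002, -0.079]
contact_force: [-0.6, 2.9, 6.7]
opening: 0.1
grasp_force: 39.8
```

Emit:
{"fn": "send_rows", "kwargs": {
  "moves": [
    [[0,-0.002,0,0,0,0,-1],[0,-0.001,0,0,0,0,-1],[0,0,0,0,0,0,-1],[0,0,0,0,0,0,-1]]
  ]
}}

```text
clock: 52.4
eef_pos: [589.1, -262.5, 182.8]
tcp_rot: [-3.137, -0.001, -0.08]
contact_force: [-0.6, 15.9, 10.9]
opening: 0.095
grasp_force: 40.3
```

Emit:
{"fn": "send_rows", "kwargs": {
  "moves": [
    [[0,-0.002,0,0,0,0,-1],[0,0,0,0,0,0,-1],[0,0.002,0,0,0,0,-1],[0,0.001,0,0,0,0,-0.4],[0,0,0,0,0,0,-0.3],[0,0,0,0,0,0,-0.2],[0,0,0.02,0,0,0,-0.2],[0,0,0.04,0,0,0,-0.2],[0,0,0.05,0,0,0,-0.2],[0,0,0,0,0,0,-0.2]]
  ]
}}

```text
clock: 53.4
eef_pos: [591.4, -266.3, 299.1]
tcp_rot: [3.137, -0.011, -0.079]
contact_force: [-0.1, -0.2, 0.8]
opening: 0.399
grasp_force: 0.0
```

Run:
```python
from m import *
s=sense();f=wristf(s,dict(grab_frame("wrist")));print(s["eef_pos"],s["opening"])
m=mask(f["img"],(108,150,60),(125,255,255));p=pts(m);q=P(cast(f,p,178));k=(abs(q[:,1])<70)&(q[:,0]<80)&(q[:,0]>-50);print(np.percentile(q[k][:,0],[0,1,25,50]))
```

```text
[ 591.40027837 -266.34187927  299.07247742] 0.39897913020155656
[16.00446801 16.20103164 20.53433588 23.81377515]
```

The drawer is home, with the handle edge back at its first reading. Next I move out, tilt the tool 45° and get under the door edge.

Emit:
{"fn": "send_rows", "kwargs": {
  "moves": [
    [[0,0.02,0.01,0,0,0,-1],[-0.002,0.03,0,0,0,0,-1],[-0.002,0.03,0,-0.05,0.004,0,-1],[-0.003,0.03,0,-0.1,0.008,0,-1],[-0.003,0.03,0,-0.1,0.008,0,-1],[-0.003,0.03,0,-0.1,0.008,0,-1],[-0.003,0.03,0,-0.1,0.008,0,-1],[-0.003,0.03,0,-0.1,0.008,0,-1],[-0.002,0.007,0,-0.1,0.008,0,-1],[0,0,0,-0.1,0.008,0,-1]]
  ]
}}

```text
clock: 54.45
eef_pos: [566.7, -25.3, 300.8]
tcp_rot: [2.385, 0.0, -0.076]
contact_force: [0.2, -1.4, -0.6]
opening: 0.002
grasp_force: 0.0
```

Emit:
{"fn": "send_rows", "kwargs": {
  "moves": [
    [[0,0,0,-0.033,0,0,-1],[0,0,0,0,0,0,-1],[0,0,0,0,0,0,-1]]
  ]
}}

```text
clock: 54.75
eef_pos: [567.1, -27.9, 301.1]
tcp_rot: [2.358, -0.002, -0.08]
contact_force: [0.3, -0.5, 0.3]
opening: 0.0
grasp_force: 0.0
```

Run:
```python
from m import *
from scipy.spatial.transform import Rotation as R
s=sense();print(s["qpos"],s["eef_pos"],R.from_euler('xyz',s["tcp_rot"]).as_matrix().round(3))
t=grab_frame("top")["img"];d=grab_frame("side")["img"]
cv2.imwrite("pics/t9.png",np.hstack([cv2.resize(t[130:300,110:330,::-1],(440,340)),cv2.resize(d[100:300,120:330,::-1],(357,340))]))
```

```text
[ 0.32898592  0.38479808  1.6868898  -0.70900092  1.47554262  2.20117859] [567.14626324 -27.85219072 301.14266054] [[ 0.997 -0.058 -0.055]
 [-0.08  -0.706 -0.704]
 [ 0.002  0.706 -0.708]]
```

View pics/t9.png

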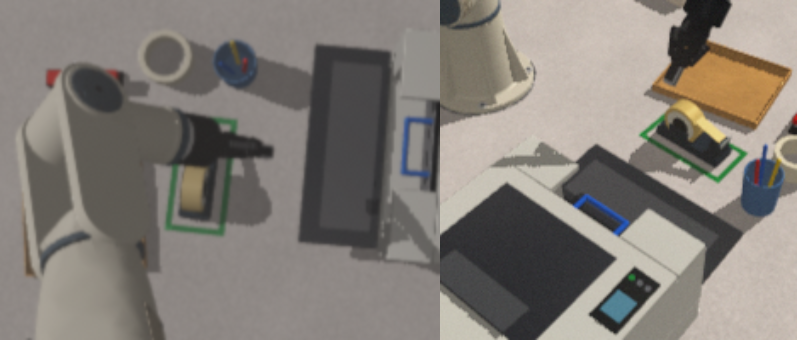

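The tool is tilted 45° towards the printer and is clear of the dispenser and cup. The lowered door spans (315–390, 45–245) in the top crop.

Emit:
{"fn": "send_rows", "kwargs": {
  "moves": [
    [[0,-0.028,-0.03,0,0,0,-1],[0,0,-0.04,0,0,0,-1],[0,0,-0.04,0,0,0,-1],[0,0,-0.04,0,0,0,-1],[0,0,-0.04,0,0,0,-1],[0,0,-0.03,0,0,0,-1],[0,0,-0.018,0,0,0,-1],[0,0,-0.008,0,0,0,-1],[0,0,0,0,0,0,-1]]
  ]
}}

```text
clock: 55.75
eef_pos: [567.5, -56.0, 55.4]
tcp_rot: [2.356, -0.002, -0.08]
contact_force: [0.4, 0.5, 0.1]
opening: 0.0
grasp_force: 0.0
```

Emit:
{"fn": "send_rows", "kwargs": {
  "moves": [
    [[0,-0.008,0,0,0,0,-1],[-0.001,-0.01,0,0,0,0,-1],[-0.001,-0.012,0,0,0,0,-1],[0,0,0,0,0,0,-1]]
  ]
}}

```text
clock: 56.15
eef_pos: [564.9, -87.4, 56.2]
tcp_rot: [2.356, -0.003, -0.081]
contact_force: [-0.1, 0.1, 0.8]
opening: -0.0
grasp_force: 0.0
```

Emit:
{"fn": "send_rows", "kwargs": {
  "moves": [
    [[0,0,0.006,0,0,0,-1],[0,-0.0008,0.0073,0,0,0,-1],[0,-0.0008,0.0073,0,0,0,-1],[0,-0.0008,0.0073,0,0,0,-1],[0,-0.0008,0.0073,0,0,0,-1],[-0.0002,-0.0025,0.0069,0,0,0,-1],[-0.0002,-0.0025,0.0069,0,0,0,-1],[-0.0002,-0.0025,0.0069,0,0,0,-1],[-0.0002,-0.0025,0.0069,0,0,0,-1],[-0.0002,-0.0025,0.0069,0,0,0,-1]]
  ]
}}

```text
clock: 57.15
eef_pos: [564.6, -100.8, 125.8]
tcp_rot: [2.357, -0.003, -0.079]
contact_force: [-0.0, 2.1, -3.0]
opening: -0.001
grasp_force: 2.2
```

Emit:
{"fn": "send_rows", "kwargs": {
  "moves": [
    [[-0.0003,-0.0042,0.006,0,0,0,-1],[-0.0003,-0.0042,0.006,0,0,0,-1],[-0.0003,-0.0042,0.006,0,0,0,-1],[-0.0003,-0.0042,0.006,0,0,0,-1],[-0.0003,-0.0042,0.006,0,0,0,-1],[0,0,0,0,0,0,-1]]
  ]
}}

```text
clock: 57.75
eef_pos: [563.2, -122.9, 156.3]
tcp_rot: [2.356, -0.004, -0.08]
contact_force: [0.8, -0.5, -0.5]
opening: 0.002
grasp_force: 0.0
```

Emit:
{"fn": "send_rows", "kwargs": {
  "moves": [
    [[-0.0004,-0.0056,0.0049,0,0,0,-1],[-0.0004,-0.0056,0.0049,0,0,0,-1],[-0.0004,-0.0056,0.0049,0,0,0,-1],[-0.0004,-0.0056,0.0049,0,0,0,-1],[-0.0005,-0.0067,0.0033,0,0,0,-1],[-0.0005,-0.0067,0.0033,0,0,0,-1],[-0.0005,-0.0067,0.0033,0,0,0,-1],[-0.0005,-0.0067,0.0033,0,0,0,-1]]
  ]
}}

```text
clock: 58.55
eef_pos: [559.3, -172.1, 188.2]
tcp_rot: [2.356, -0.002, -0.079]
contact_force: [0.4, 3.1, -2.3]
opening: 0.001
grasp_force: 1.9
```

Emit:
{"fn": "send_rows", "kwargs": {
  "moves": [
    [[-0.0005,-0.007,0.0014,0,0,0,-1],[-0.0005,-0.007,0.0014,0,0,0,-1],[-0.0005,-0.006,0.0012,0,0,0,-1],[0,0,0,0,0,0,-1]]
  ]
}}

```text
clock: 58.95
eef_pos: [557.5, -192.6, 192.2]
tcp_rot: [2.356, -0.002, -0.08]
contact_force: [-0.7, -0.0, -0.6]
opening: -0.003
grasp_force: 0.0
```

Emit:
{"fn": "send_rows", "kwargs": {
  "moves": [
    [[-0.0004,-0.005,0.0005,0,0,0,-1],[-0.0002,-0.003,0.0003,0,0,0,-1],[0,0,0,0,0,0,-1]]
  ]
}}

```text
clock: 59.25
eef_pos: [556.9, -199.9, 192.7]
tcp_rot: [2.356, -0.002, -0.08]
contact_force: [-0.1, 1.5, 0.4]
opening: -0.001
grasp_force: 0.2
```

Emit:
{"fn": "send_rows", "kwargs": {
  "moves": [
    [[-0.0002,-0.003,0,0,0,0,-1],[0,0,0,0,0,0,-1],[0,0,0,0,0,0,-1]]
  ]
}}

```text
clock: 59.55
eef_pos: [556.8, -202.7, 192.6]
tcp_rot: [2.356, -0.002, -0.079]
contact_force: [-0.1, -0.1, 0.2]
opening: 0.0
grasp_force: 0.4
```

Emit:
{"fn": "send_rows", "kwargs": {
  "moves": [
    [[-0.0002,-0.002,0,0,0,0,-1],[0,0,0,0,0,0,-1],[0,0,0,0,0,0,-1]]
  ]
}}

```text
clock: 59.85
eef_pos: [556.8, -204.6, 192.7]
tcp_rot: [2.356, -0.002, -0.079]
contact_force: [-0.7, 1.0, 2.4]
opening: 0.0
grasp_force: 1.0
```

Emit:
{"fn": "send_rows", "kwargs": {
  "moves": [
    [[-0.0002,-0.002,0,0,0,0,-1],[0,0,0,0,0,0,-1],[0,0,0,0,0,0,-1]]
  ]
}}

```text
clock: 60.15
eef_pos: [556.6, -206.6, 192.7]
tcp_rot: [2.356, -0.002, -0.079]
contact_force: [0.6, 2.3, 2.3]
opening: 0.001
grasp_force: 1.1
```

Emit:
{"fn": "send_rows", "kwargs": {
  "moves": [
    [[-0.0001,-0.0015,0,0,0,0,-1],[0,0,0,0,0,0,-1],[0,0,0,0,0,0,-1]]
  ]
}}

```text
clock: 60.45
eef_pos: [556.5, -208.1, 192.7]
tcp_rot: [2.356, -0.002, -0.079]
contact_force: [0.4, 2.3, 0.7]
opening: 0.0
grasp_force: 1.0
```

Emit:
{"fn": "send_rows", "kwargs": {
  "moves": [
    [[-0.0001,-0.0015,0,0,0,0,-1],[0,0,0,0,0,0,-1],[0,0,0,0,0,0,-1]]
  ]
}}

```text
clock: 60.75
eef_pos: [556.4, -209.4, 192.7]
tcp_rot: [2.357, -0.002, -0.079]
contact_force: [-0.1, 4.7, 1.9]
opening: -0.003
grasp_force: 2.5
```

Emit:
{"fn": "send_rows", "kwargs": {
  "moves": [
    [[-0.0001,-0.002,0,0,0,0,-1],[0,0,0,0,0,0,-1],[0,0,0,0,0,0,-1]]
  ]
}}

```text
clock: 61.05
eef_pos: [556.5, -210.0, 192.8]
tcp_rot: [2.359, -0.003, -0.079]
contact_force: [-2.4, 18.5, 9.0]
opening: -0.001
grasp_force: 8.8
```

Emit:
{"fn": "send_rows", "kwargs": {
  "moves": [
    [[-0.0001,-0.002,0,0,0,0,-1],[0,0,0,0,0,0,-1],[0,0,0,0,0,0,-1]]
  ]
}}

```text
clock: 61.35
eef_pos: [556.5, -210.5, 192.8]
tcp_rot: [2.361, -0.004, -0.079]
contact_force: [-4.6, 31.7, 13.8]
opening: 0.001
grasp_force: 15.6
```

The door is against its stop. I retreat and verify.

Emit:
{"fn": "send_rows", "kwargs": {
  "moves": [
    [[0,0.01,0,0,0,0,-1],[0,0.03,0.02,0,0,0,-1],[0,0.03,0.04,0,0,0,-1],[-0.03,0.02,0.03,0,0,0,-1],[-0.04,0.01,0.02,0,0,0,-1],[-0.04,0,0,0,0,0,-1],[-0.04,0,0,0,0,0,-1],[-0.04,0,0,0,0,0,-1],[0,0,0,0,0,0,-1],[0,0,0,0,0,0,-1]]
  ]
}}

```text
clock: 62.35
eef_pos: [366.0, -113.7, 302.9]
tcp_rot: [2.356, -0.003, -0.079]
contact_force: [0.8, -0.1, -0.8]
opening: 0.004
grasp_force: 0.0
```

Run:
```python
from m import *
d0=pickle.load(open("f0.pkl","rb"))
t=grab_frame("top")["img"];d=grab_frame("side")["img"]
a=cv2.absdiff(t,d0["top"]["img"]).max(2)[140:275,296:345];print("door/drawer diff px",(a>40).sum(),a.mean())
a=cv2.absdiff(t,d0["top"]["img"]).max(2)[140:180,130:245];print("loose things diff",(a>40).sum())
cv2.imwrite("pics/t10.png",np.hstack([cv2.resize(t[130:300,110:330,::-1],(440,340)),cv2.resize(d[100:300,120:330,::-1],(357,340))]))
```

```text
door/drawer diff px 92 2.9703703703703703
loose things diff 0
```

View pics/t10.png

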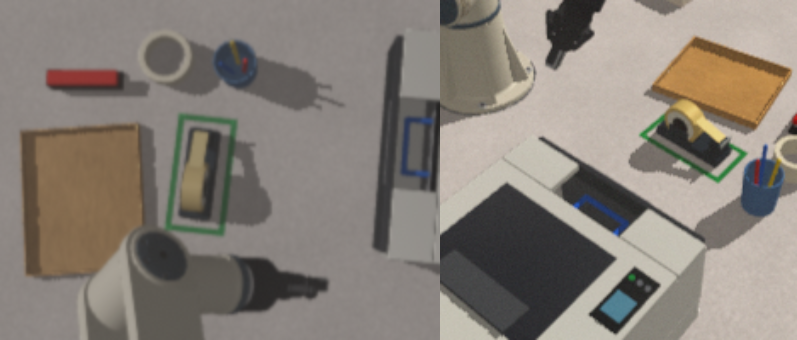

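The door is shut, the drawer is home, the carton is empty, the dispenser is inside its outline, and the loose things have not moved.

```bash
python3 -c "
from rig import sign_off
print(sign_off())"
```

```text
the job is handed in; nothing more can be done
None
```

I handed the job in at about 62 s: the dispenser is in its outline, all four cartridges are in their own colour bays, the drawer is home and the door is shut; the pen cup, stapler and spare tape roll are unmoved in the final top view, and no verdict was returned.

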